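# Pack glass knife rests and snap the case shut

## Task

Pack up the finished glass knife rests: slide the clear cover of the plywood case open, lay every knife rest that is on the bench in a bay of its own inside, flat on the floor across the case, and slide the cover fully shut. Only then press down the four green snap tabs around its rim, one after another, until every one has snapped flat; leave the other things on the bench alone.

Things in the scene. Friction and masses are not known exactly. Their poses are not given: they have to be found in the camera images.
- rest1: Loose finished glass knife rest, opaque red glass, about 90 g, may be absent. A straight dumb-bell 80 mm long: two square end blocks 24 x 24 mm, 22 mm long, and between them a waist 36 mm long, 14 x 14 mm (pinch it there). Origin at its centre; x axis along its length; it looks the same on all four sides and lies with its origin 12 mm above what it lies on.
- rest2: Loose finished glass knife rest, opaque turquoise glass, about 90 g, may be absent. A straight dumb-bell 80 mm long: two square end blocks 24 x 24 mm, 22 mm long, and between them a waist 36 mm long, 14 x 14 mm (pinch it there). Origin at its centre; x axis along its length; it looks the same on all four sides and lies with its origin 12 mm above what it lies on.
- rest3: Loose finished glass knife rest, opaque amber yellow glass, about 90 g, may be absent. A straight dumb-bell 80 mm long: two square end blocks 24 x 24 mm, 22 mm long, and between them a waist 36 mm long, 14 x 14 mm (pinch it there). Origin at its centre; x axis along its length; it looks the same on all four sides and lies with its origin 12 mm above what it lies on.
- rest4: Loose finished glass knife rest, opaque dark blue glass, about 90 g, may be absent. A straight dumb-bell 80 mm long: two square end blocks 24 x 24 mm, 22 mm long, and between them a waist 36 mm long, 14 x 14 mm (pinch it there). Origin at its centre; x axis along its length; it looks the same on all four sides and lies with its origin 12 mm above what it lies on.
- case: Plywood packing case fixed to the bench. Origin: under the centre of its compartment, at bench height, z up. Compartment outside 104 (x) by 222 mm (y), rim 44 mm high, walls 6 mm; inside 92 by 210 mm, floor 6 mm above the bench. Beyond its +y wall a solid deck, 150 mm long, 43 mm high, on which the cover parks. Low rubber ribs make four bays, side by side along y.
- bay1 (a point): Centre of the first bay on the compartment floor, 6 mm above the bench. The four bay centres: x = 0, y = -69 (this one), -23, +23, +69 mm in the case's frame. Each bay is 32 mm wide along y, between rubber ribs 8 mm high that reach 16 mm in from each long wall; a knife rest lies in it with its length along the case's x, its origin 12 mm above the floor.
- cover (a joint): Clear flat cover, 104 x 222 x 5 mm, sliding along the case's y axis just above the rim (its top face 49.5 mm above the bench). Value in m: 0 = fully shut over the compartment, 0.214 = fully open towards the case's +y, clear of all bays. About 2.5 N of friction; it stays where left.
- cover_grip (a point): Top centre of the cover's white grip fin, 71.5 mm above the bench. The fin is 50 mm along the case's x, 14 mm thick along its y and stands 22 mm above the cover; it can be pinched across its thickness. It lies at x = 0, y = cover joint value in the case's frame.
- tab1 (a joint): Bright green hinged snap tab, -x, -y corner of the cover (case axes); 34 mm along x, 44 mm along y, 5 mm thick. Hinge 26 mm from the cover's centre line, 53 mm above the bench; free end outwards over the rim. rad: 0 = up at 29 degrees, 0.5 = snapped flat, engaged. Over-centre: press with about 10 N; past half travel it snaps flat and stays; pressed less, it springs up.
- tab1_press (a point): Press point on the top face of tab1, 23 mm out from its hinge; moves with the tab: about 66 mm above the bench while up, 55.5 mm when snapped flat.
- tab2 (a joint): Bright green hinged snap tab, -x, +y corner of the cover (case axes); 34 mm along x, 44 mm along y, 5 mm thick. Hinge 26 mm from the cover's centre line, 53 mm above the bench; free end outwards over the rim. rad: 0 = up at 29 degrees, 0.5 = snapped flat, engaged. Over-centre: press with about 10 N; past half travel it snaps flat and stays; pressed less, it springs up.
- tab2_press (a point): Press point on the top face of tab2, 23 mm out from its hinge; moves with the tab: about 66 mm above the bench while up, 55.5 mm when snapped flat.
- tab3 (a joint): Bright green hinged snap tab, +x, +y corner of the cover (case axes); 34 mm along x, 44 mm along y, 5 mm thick. Hinge 26 mm from the cover's centre line, 53 mm above the bench; free end outwards over the rim. rad: 0 = up at 29 degrees, 0.5 = snapped flat, engaged. Over-centre: press with about 10 N; past half travel it snaps flat and stays; pressed less, it springs up.
- tab3_press (a point): Press point on the top face of tab3, 23 mm out from its hinge; moves with the tab: about 66 mm above the bench while up, 55.5 mm when snapped flat.
- tab4 (a joint): Bright green hinged snap tab, +x, -y corner of the cover (case axes); 34 mm along x, 44 mm along y, 5 mm thick. Hinge 26 mm from the cover's centre line, 53 mm above the bench; free end outwards over the rim. rad: 0 = up at 29 degrees, 0.5 = snapped flat, engaged. Over-centre: press with about 10 N; past half travel it snaps flat and stays; pressed less, it springs up.
- tab4_press (a point): Press point on the top face of tab4, 23 mm out from its hinge; moves with the tab: about 66 mm above the bench while up, 55.5 mm when snapped flat.
- jar1: Bystander, leave alone: small closed amber glass jar, 54 mm across, 62 mm high. Origin at its underside.
- jar2: Bystander, leave alone: small closed green glass jar, 50 mm across, 58 mm high. Origin at its underside.
- paddle: Bystander, leave alone: graphite paddle with a wooden handle, 210 mm long. Origin at its underside.
- bowl: Bystander, leave alone: clear glass bowl, 120 mm across, 50 mm high. Origin at its underside.
- marver: Bystander, leave alone: dark steel slab, 90 x 90 x 20 mm. Origin at its underside.
- scoop: Bystander, leave alone: lime-green plastic scoop, 195 mm long. Origin at its underside.
- cup: Bystander, leave alone: dark metal cup, 70 mm across, 75 mm high. Origin at its underside.

How it is judged:
By the outcome, as a careful person would: the job done as asked, in the order asked, and still so for the second after the job is handed in, with the robot touching nothing.
Of rest1, rest2, rest3, rest4 only 2 to 4 are there at a start; the rules pass over those that are not, and their reading is None.
At some moment in a run one of rest1, rest2, rest3, rest4 may be knocked a few centimetres aside while the robot is not near it.
Once in a run the grip may slacken for a moment while it holds something.
It also fails if it takes over 210 s, if anything falls off the work surface, if the arm or the gripper's body presses on something with over 40 N, if the wrist force passes 120 N, or if a joint passes its speed limit or range.

## Robot

A 7-joint arm with a two-finger parallel gripper is mounted at the origin on the work surface. World frame = base frame: x ahead of the robot, y to its left, z up, the work surface at z = 0. Lengths are in mm, angles in rad, forces in N, time in s.
With the tool pointing down it reaches from about 400 to 875 mm from the base axis. Payload 4.4 kg.
Tool frame: the origin (TCP) lies at the very end of the fingers, on their centre line; the grasp point (between the pads) lies 19 mm behind it; y points along the fingers, z is the direction in which the jaws open and shut, and the axes are right-handed (so a half turn about y gives the same grasp; the last joint's range is limited). The gripper opens to 85 mm and grips with 20 to 120 N. Pads are 22 mm wide; open, the fingers measure 114 mm over their backs; the gripper's body (76 mm by 85 mm) begins 54 mm behind the grasp point. The pads swing forward as they close: fully open they stand 13 mm farther back than shut.
Start: joints at [-1.181, 0.628, 0.038, 1.517, -0.027, 0.996, -0.02], TCP at [286.097, 583.666, 231.313] pointing down, gripper open.
Joint ranges: [-3.06, 3.06], [-0.37, 2.12], [-1.25, 1.32], [0.18, 2.47], [-1.1, 4.24], [0.23, 1.98], [-2.94, 2.94]. Speed limits (rad/s): [2.57, 2.57, 3.14, 3.14, 3.14, 3.14, 3.14].

## Interface

Orientations are given as [roll, pitch, yaw] about the fixed x, y, z axes, in that order (R = Rz(yaw) Ry(pitch) Rx(roll)).
In Python, from cell import read_state, get_image, finish_job gives the robot as it stands. The module is installed in compiled form; this text tells all that it offers.
- The arm moves only by the tool servo_tool, never from a script. Its argument "increments" is a list of rows, each an object of numbers: "dx", "dy", "dz": the shift along the world's x, y, z in cm; "ax", "ay", "az": the turn, a rotation vector about the world's x, y, z in rad; "claw": the closure, from -1 (fully open) to 1 (shut). A call has 1 to 8 rows; each row is the pose to reach, as a shift and turn from the pose commanded when the call began; what a row does not reach only later rows make up. A row lasts 1/12 s, in which the tool goes at most 41.7 mm and 7.16 degrees, less where a joint would pass 70% of its speed; a pose out of reach is approached as far as the arm can. A call with a gripper value outside its range is refused whole. The fingers move at their own pace and stop on an object; the grip force is fixed at half the most. Time passes only in rows, so rows that repeat a pose let the fingers close. It gives the time, the measured TCP pose, the force and the opening at its end, in the units of the state.
- read_state(): the state, without advancing time (a new reading comes with each control period).
- get_image(name): name is "side" or "top"; returns a dict with "color" (400x640x3 uint8, red, green, blue), "fov_y" (degrees; the focal length in pixels is half the picture's height over the tangent of half this angle, whatever the lens; pixels are square), "cx", "cy" (the principal point, pixels), "k1" (the pictures are not rectified: a ray, as slopes to the right and down, at radius r is drawn at 1 + k1 r^2 times it, then the intrinsics apply), "R" (3x3) and "t" (3): a world point X has camera coordinates R X + t. Camera axes: x right, y down, z forward; pixel columns grow to the right and rows downward; lengths in mm; the calibration is good to about 2 mm. A picture is of the moment at which its call begins. There is no depth.
- finish_job(): hands the job in, once; it reports no verdict.
The state is a dict: "clock": time; "qpos": joint angles; "qd": joint speeds; "tau": joint torques, N m; "eef_pos": TCP position; "tool_rot": TCP orientation; "force": force on the tool from outside, world axes, zero at the start; "torque": the same for the moment, N m; "width": finger opening in mm.
Only numpy, scipy, OpenCV 4.12 (cv2) and the standard library are available. Lean on these libraries where they do the work, as an engineer would, in place of code of your own. Each camera call takes 0.05 s, during which the arm holds its last target.

## Working session

There is one attempt and no reset: what is moved stays moved. The work goes in short steps, Python scripts to look and compute and a tool call to move; the robot and the scene stay as the last step left them, time stands still between calls to the robot, and variables do not carry over. Pictures are saved under pics/ and viewed, and the job is handed in when it is done.

Besides the shell and the picture viewer there is one more tool, called after "Emit:" in YAML: its name, and indented under it one key for each argument. servo_tool: Moves the arm, as the interface text tells. Its arguments: {"type":"object","properties":{"increments":{"type":"array","items":{"type":"object","properties":{"dx":{"type":"number"},"dy":{"type":"number"},"dz":{"type":"number"},"ax":{"type":"number"},"ay":{"type":"number"},"az":{"type":"number"},"claw":{"type":"number"}}}}},"required":["increments"]}

```bash
mkdir -p pics; cat > h.py <<'E'
import numpy as np, cv2
from cell import read_state, get_image, finish_job
def save(im,name): cv2.imwrite('pics/'+name+'.png',cv2.cvtColor(im['color'],cv2.COLOR_RGB2BGR))
def K(im):
    h,w=im['color'].shape[:2]; f=h/2/np.tan(np.radians(im['fov_y'])/2)
    return f
def ray(im,u,v):
    f=K(im); d=np.array([(u-im['cx'])/f,(v-im['cy'])/f]); s=d.copy()
    for _ in range(30): s=d/(1+im['k1']*(s@s))
    R=np.array(im['R']); t=np.array(im['t'])
    return -R.T@t, R.T@np.array([s[0],s[1],1.])
def onz(im,u,v,z):
    o,d=ray(im,u,v); return o+d*(z-o[2])/d[2]
def proj(im,X):
    c=np.array(im['R'])@np.array(X)+np.array(im['t']); s=c[:2]/c[2]; s=s*(1+im['k1']*(s@s)); f=K(im)
    return s*f+[im['cx'],im['cy']]
E
python3 - <<'E'
from h import *
for n in ['side','top']:
    im=get_image(n); save(im,n+'0'); print(n,im['fov_y'],im['cx'],im['cy'],im['k1'],np.round(im['R'],3).tolist(),np.round(im['t'],1))
s=read_state(); print({k:np.round(v,3).tolist() for k,v in s.items()})
E
```

```text
side 44.677076933103244 317.2157558585799 204.5920871904506 0.001721583860452142 [[0.929, -0.369, 0.015], [-0.21, -0.564, -0.799], [0.303, 0.739, -0.602]] [-531.3  212.9 1001.6]
top 55.9919655612244 314.82367293854685 206.36482260671445 -0.06831032632857133 [[0.027, -0.999, 0.017], [-0.993, -0.029, -0.117], [0.117, -0.014, -0.993]] [  31.5  605.5 1110.3]
{'clock': 0.1, 'qpos': [-1.181, 0.629, 0.038, 1.518, -0.027, 0.996, -0.02], 'qd': [0.001, -0.001, 0.001, -0.002, -0.0, -0.0, -0.0], 'tau': [0.002, -56.454, 1.23, -19.397, 0.011, 0.005, 0.0], 'eef_pos': [285.864, 583.144, 230.505], 'tool_rot': [-1.572, -0.0, -0.456], 'force': [0.032, -0.614, -0.373], 'torque': [-0.003, -0.028, -0.017], 'width': 85.195}
```

View pics/side0.png

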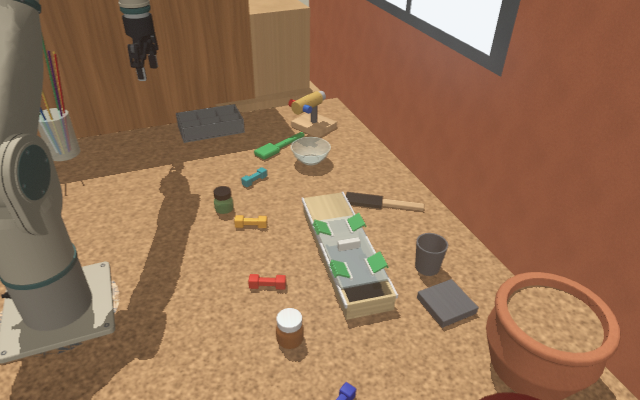

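View pics/top0.png

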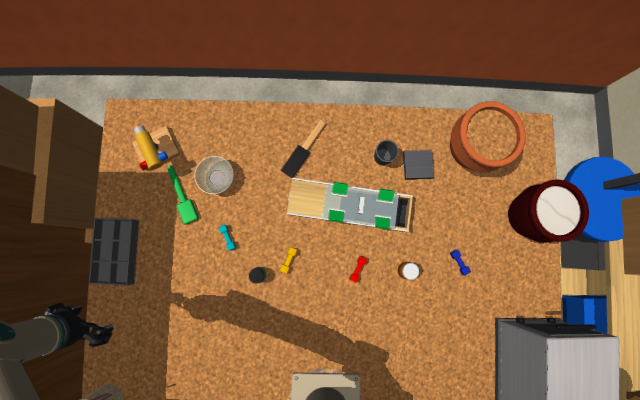

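All four rests are visible. In the top view, red is at (358,269), turquoise (227,237), amber (288,260) and blue (460,262). The case is at about (350,205), with its deck to the left (world +y) and the cover slightly open. Next I'll measure these.

```bash
cat > rests.py <<'E'
from h import *
RNG={'red':((0,180,90),(6,255,255)),'turq':((85,150,80),(100,255,255)),'amber':((20,190,120),(28,255,255)),'blue':((112,150,60),(128,255,255))}
def find(im,mask_top=True,dbg=False):
    hsv=cv2.cvtColor(im['color'],cv2.COLOR_RGB2HSV); out={}
    for k,(a,b) in RNG.items():
        m=cv2.inRange(hsv,np.array(a),np.array(b))
        if k=='red': m|=cv2.inRange(hsv,np.array((174,180,90)),np.array((180,255,255)))
        m=cv2.morphologyEx(m,cv2.MORPH_CLOSE,np.ones((5,5)))
        n,l,st,c=cv2.connectedComponentsWithStats(m)
        r=[]
        for i in range(1,n):
            if 60<st[i,4]<1500:
                P=onz(im,c[i][0],c[i][1],14.)
                if 300<P[0]<800 and -500<P[1]<600:
                    ys,xs=np.where(l==i); W=np.array([onz(im,x,y,14.)[:2] for x,y in zip(xs,ys)])
                    u,s,vt=np.linalg.svd(W-W.mean(0),full_matrices=False); d=vt[0]; q=(W-W.mean(0))@d
                    mid=W.mean(0)+d*(q.max()+q.min())/2
                    r.append((int(st[i,4]),np.round(c[i]).astype(int).tolist(),np.round(P[:2]).tolist(),np.round(mid).tolist(),'yaw',round(float(np.degrees(np.arctan2(d[1],d[0]))),1),'len',round(float(np.ptp(q)))))
        out[k]=r
    return out
if __name__=='__main__':
    for n in ['top','side']:
        im=get_image(n)
        for k,v in find(im).items(): print(n,k,v)
E
python3 rests.py
python3 - <<'E'
from h import *
im=get_image('top'); c=im['color'][165:245,275:425]
cv2.imwrite('pics/c1.png',cv2.resize(c[:,:,::-1],None,fx=5,fy=5,interpolation=cv2.INTER_CUBIC))
hsv=cv2.cvtColor(im['color'],cv2.COLOR_RGB2HSV)
m=cv2.inRange(hsv,(55,120,50),(75,255,255)); n,l,st,ce=cv2.connectedComponentsWithStats(m)
for i in range(1,n):
    if st[i,4]>50: print(st[i],ce[i],onz(im,*ce[i],60.))
E
```

```text
top red [(168, [358, 269], [419.0, -89.0], [419.0, -88.0], 'yaw', 156.5, 'len', 79)]
top turq [(158, [227, 237], [503.0, 316.0], [503.0, 316.0], 'yaw', -153.6, 'len', 79)]
top amber [(413, [147, 149], [776.0, 589.0], [776.0, 589.0], 'yaw', -151.7, 'len', 117), (167, [288, 260], [440.0, 125.0], [440.0, 125.0], 'yaw', 157.7, 'len', 80)]
top blue [(174, [460, 262], [446.0, -407.0], [446.0, -407.0], 'yaw', -148.6, 'len', 80)]
side red []
side turq []
side amber []
side blue []
[167 166  31  58 563] [182.65541741 200.20603908] [608.35831449 444.88660171  60.        ]
[332 182  16  13 153] [339.64052288 187.90849673] [659.41414561 -23.81726219  60.        ]
[378 189  16  13 159] [385.6918239  194.72327044] [ 642.99354704 -162.96865783   60.        ]
[329 210  15  13 151] [335.84768212 215.69536424] [575.39391802 -14.16505084  60.        ]
[376 217  14  12 149] [382.4966443  222.46979866] [ 559.119046   -153.82963444   60.        ]
```

View pics/c1.png

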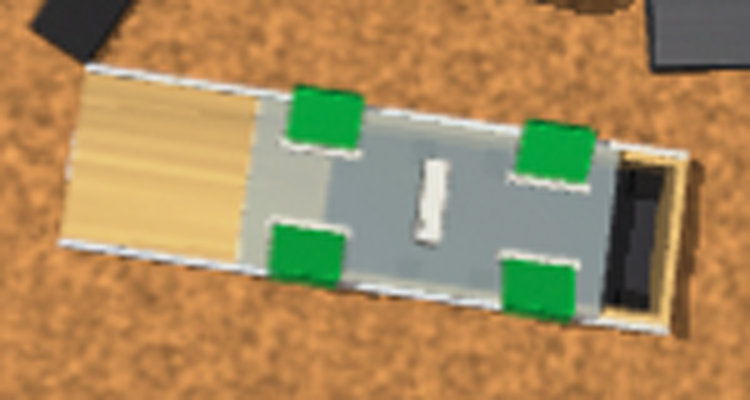

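```bash
python3 - <<'E'
from h import *
im=get_image('top')
C=[onz(im,*p,z)[:2] for p,z in [((412.6,195),44),((408.4,231.4),44),((292.6,178.2),43),((287.4,213.6),43)]]
for c in C: print(c)
a=(C[0]+C[1])/2; b=(C[2]+C[3])/2; d=(b-a)/np.linalg.norm(b-a); print('len',np.linalg.norm(b-a),'w',np.linalg.norm(C[0]-C[1]),np.linalg.norm(C[2]-C[3]))
yaw=np.arctan2(-d[0],d[1]); print('yaw',np.degrees(yaw),'mid',(a+b)/2, 'o from a',a+111*d,'o from b',b-261*d)
t=np.array([[659.414,-23.817],[642.994,-162.969],[575.394,-14.165],[559.119,-153.83]]); 
print('tab mean',t.mean(0), 'dir',np.degrees(np.arctan2(-(t[0]-t[1])[0],(t[0]-t[1])[1])),np.degrees(np.arctan2(-(t[2]-t[3])[0],(t[2]-t[3])[1])))
print('grip',onz(im,432/5+275,200/5+165,71.5))
o,_=ray(im,300,200); print('cam',o)
s=get_image('side'); print(ray(s,300,200)[0])
for X in [(419,-89,14),(503,316,14),(440,125,14),(446,-407,14)]: print(proj(s,X))
print([tuple(cv2.cvtColor(s['color'],cv2.COLOR_RGB2HSV)[y,x]) for x,y in [(258,282),(255,178),(243,222),(345,396)]])
E
```

```text
[ 647.2004741  -249.33934738]
[ 535.49509817 -236.18074248]
[687.93470548 118.9859181 ]
[579.09148607 130.90160481]
len 370.11349957113214 w 112.47773066015321 109.49351579720012
yaw -6.541644721067652 mid [612.43044096 -58.90814174] o from a [ 603.99349989 -132.4827312 ] o from b [ 603.77857967 -134.35694921]
tab mean [609.23025 -88.69525] dir -6.7298079511965625 -6.646633900682809
grip [608.24602549 -88.38475471  71.5       ]
cam [ 470.11149894   64.88650524 1172.70743949]
[ 234.78058741 -816.05730361  780.85014112]
[266.98474216 280.16281978]
[253.65055891 175.54397508]
[250.04313332 220.01958311]
[336.95288189 403.01630255]
[(np.uint8(5), np.uint8(173), np.uint8(140)), (np.uint8(83), np.uint8(70), np.uint8(98)), (np.uint8(17), np.uint8(168), np.uint8(156)), (np.uint8(119), np.uint8(140), np.uint8(164))]
```

Case origin is about (603.9, -133.4) with yaw about -6.65°. The cover is at about 45 mm. I'll go to the fin first.

Emit:
servo_tool:
  increments:
    - {"dx": 3.7, "dy": -7.7, "az": 0.1, "claw": 0.2}
    - {"dx": 3.7, "dy": -7.7, "az": 0.1, "claw": 0.2}
    - {"dx": 7.4, "dy": -15.4, "az": 0.2, "claw": 0.2}
    - {"dx": 7.4, "dy": -15.4, "az": 0.2, "claw": 0.2}
    - {"dx": 11.0, "dy": -23, "az": 0.34, "claw": 0.2}
    - {"dx": 11.0, "dy": -23, "az": 0.34, "claw": 0.2}
    - {"dx": 11.0, "dy": -23, "az": 0.34, "claw": 0.2}
    - {"dx": 11.0, "dy": -23, "az": 0.34, "claw": 0.2}

```text
invalid input at $.increments[0]: expected keys dx, dy, dz, ax, ay, az, claw
```

All keys are required in every row.

Emit:
servo_tool:
  increments:
    - {"dx": 3.7, "dy": -7.7, "dz": 0, "ax": 0, "ay": 0, "az": 0.1, "claw": 0.2}
    - {"dx": 3.7, "dy": -7.7, "dz": 0, "ax": 0, "ay": 0, "az": 0.1, "claw": 0.2}
    - {"dx": 7.4, "dy": -15.4, "dz": 0, "ax": 0, "ay": 0, "az": 0.2, "claw": 0.2}
    - {"dx": 7.4, "dy": -15.4, "dz": 0, "ax": 0, "ay": 0, "az": 0.2, "claw": 0.2}
    - {"dx": 11, "dy": -23, "dz": 0, "ax": 0, "ay": 0, "az": 0.34, "claw": 0.2}
    - {"dx": 11, "dy": -23, "dz": 0, "ax": 0, "ay": 0, "az": 0.34, "claw": 0.2}
    - {"dx": 11, "dy": -23, "dz": 0, "ax": 0, "ay": 0, "az": 0.34, "claw": 0.2}
    - {"dx": 11, "dy": -23, "dz": 0, "ax": 0, "ay": 0, "az": 0.34, "claw": 0.2}

```text
clock: 1.02
eef_pos: [398.3, 350.0, 231.6]
tool_rot: [-1.572, -0.001, -0.123]
force: [0.0, 0.8, -0.3]
width: 34.2
```

Emit:
servo_tool:
  increments:
    - {"dx": 10.6, "dy": -22.1, "dz": 0, "ax": 0, "ay": 0, "az": 0, "claw": 0.2}
    - {"dx": 10.6, "dy": -22.1, "dz": 0, "ax": 0, "ay": 0, "az": 0, "claw": 0.2}
    - {"dx": 10.6, "dy": -22.1, "dz": 0, "ax": 0, "ay": 0, "az": 0, "claw": 0.2}
    - {"dx": 10.6, "dy": -22.1, "dz": 0, "ax": 0, "ay": 0, "az": 0, "claw": 0.2}
    - {"dx": 10.6, "dy": -22.1, "dz": 0, "ax": 0, "ay": 0, "az": 0, "claw": 0.2}
    - {"dx": 10.6, "dy": -22.1, "dz": 0, "ax": 0, "ay": 0, "az": 0, "claw": 0.2}
    - {"dx": 10.6, "dy": -22.1, "dz": 0, "ax": 0, "ay": 0, "az": 0, "claw": 0.2}

```text
clock: 1.6
eef_pos: [505.7, 125.5, 231.5]
tool_rot: [-1.574, -0.003, -0.126]
force: [0.4, -1.2, -0.1]
width: 34.1
```

Emit:
servo_tool:
  increments:
    - {"dx": 10.7, "dy": -22.1, "dz": -8, "ax": 0, "ay": 0, "az": 0, "claw": 0.2}
    - {"dx": 10.7, "dy": -22.1, "dz": -8, "ax": 0, "ay": 0, "az": 0, "claw": 0.2}
    - {"dx": 10.7, "dy": -22.1, "dz": -8, "ax": 0, "ay": 0, "az": 0, "claw": 0.2}
    - {"dx": 10.7, "dy": -22.1, "dz": -8, "ax": 0, "ay": 0, "az": 0, "claw": 0.2}
    - {"dx": 10.7, "dy": -22.1, "dz": -8, "ax": 0, "ay": 0, "az": 0, "claw": 0.2}
    - {"dx": 10.7, "dy": -22.1, "dz": -8, "ax": 0, "ay": 0, "az": 0, "claw": 0.2}
    - {"dx": 10.7, "dy": -22.1, "dz": -8, "ax": 0, "ay": 0, "az": 0, "claw": 0.2}
    - {"dx": 10.7, "dy": -22.1, "dz": -8, "ax": 0, "ay": 0, "az": 0, "claw": 0.2}

```text
clock: 2.27
eef_pos: [609.8, -90.8, 149.7]
tool_rot: [-1.572, 0.001, -0.12]
force: [-0.0, 0.5, -0.2]
width: 34.3
```

Emit:
servo_tool:
  increments:
    - {"dx": 0, "dy": 0, "dz": -3, "ax": 0, "ay": 0, "az": 0, "claw": 0.2}
    - {"dx": 0, "dy": 0, "dz": -5.5, "ax": 0, "ay": 0, "az": 0, "claw": 0.2}
    - {"dx": 0, "dy": 0, "dz": -7.5, "ax": 0, "ay": 0, "az": 0, "claw": 0.2}
    - {"dx": 0, "dy": 0, "dz": -9, "ax": 0, "ay": 0, "az": 0, "claw": 0.2}
    - {"dx": 0, "dy": 0, "dz": -9.8, "ax": 0, "ay": 0, "az": 0, "claw": 0.2}
    - {"dx": 0, "dy": 0, "dz": -9.8, "ax": 0, "ay": 0, "az": 0, "claw": 0.2}

```text
clock: 2.77
eef_pos: [608.2, -85.0, 51.9]
tool_rot: [-1.569, 0.003, -0.113]
force: [-0.5, 0.2, -0.1]
width: 34.3
```

```bash
python3 - <<'E'
from h import *
im=get_image('side'); cv2.imwrite('pics/c2.png',cv2.resize(im['color'][150:320,260:430,::-1],None,fx=3.5,fy=3.5,interpolation=cv2.INTER_CUBIC))
s=read_state(); print(s['eef_pos'],s['force'],s['width'])
E
```

```text
[609.05779432 -85.82479789  53.14607897] [ 0.68203434 -0.72915437 -0.4637682 ] 34.395037579066965
```

View pics/c2.png

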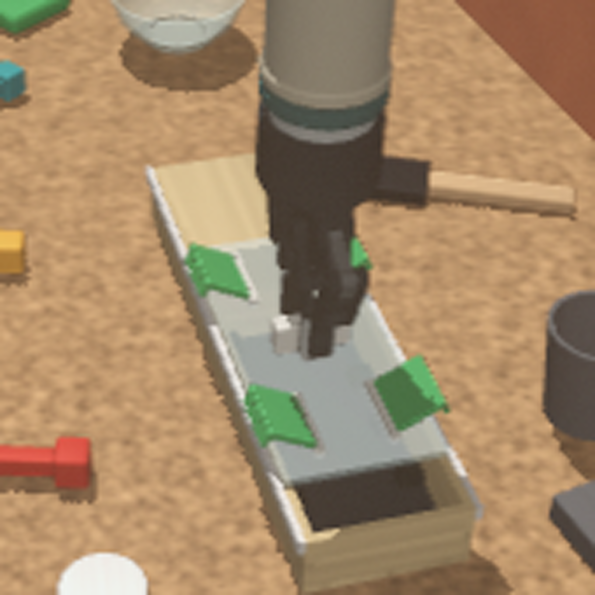

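The side view shows the fingers straddling the white fin, so I'll close them on it.

Emit:
servo_tool:
  increments:
    - {"dx": 0, "dy": 0, "dz": 0, "ax": 0, "ay": 0, "az": 0, "claw": 1}
    - {"dx": 0, "dy": 0, "dz": 0, "ax": 0, "ay": 0, "az": 0, "claw": 1}
    - {"dx": 0, "dy": 0, "dz": 0, "ax": 0, "ay": 0, "az": 0, "claw": 1}
    - {"dx": 0, "dy": 0, "dz": 0, "ax": 0, "ay": 0, "az": 0, "claw": 1}
    - {"dx": 0, "dy": 0, "dz": 0, "ax": 0, "ay": 0, "az": 0, "claw": 1}

```text
clock: 3.23
eef_pos: [610.1, -88.0, 54.8]
tool_rot: [-1.57, -0.002, -0.116]
force: [-0.7, 1.0, 6.4]
width: 12.3
```

Emit:
servo_tool:
  increments:
    - {"dx": 0.1, "dy": 0.9, "dz": 0.1, "ax": 0, "ay": 0, "az": 0, "claw": 1}
    - {"dx": 0.3, "dy": 2.6, "dz": 0.1, "ax": 0, "ay": 0, "az": 0, "claw": 1}
    - {"dx": 0.6, "dy": 5, "dz": 0.1, "ax": 0, "ay": 0, "az": 0, "claw": 1}
    - {"dx": 0.9, "dy": 7.5, "dz": 0.1, "ax": 0, "ay": 0, "az": 0, "claw": 1}
    - {"dx": 1.16, "dy": 10, "dz": 0.1, "ax": 0, "ay": 0, "az": 0, "claw": 1}
    - {"dx": 1.45, "dy": 12.5, "dz": 0.1, "ax": 0, "ay": 0, "az": 0, "claw": 1}
    - {"dx": 1.74, "dy": 15, "dz": 0.1, "ax": 0, "ay": 0, "az": 0, "claw": 1}
    - {"dx": 1.9, "dy": 16.4, "dz": 0.1, "ax": 0, "ay": 0, "az": 0, "claw": 1}

```text
clock: 3.9
eef_pos: [629.6, 78.5, 54.9]
tool_rot: [-1.57, -0.003, -0.114]
force: [2.0, -2.2, -0.2]
width: 12.3
```

Emit:
servo_tool:
  increments:
    - {"dx": 0.06, "dy": 0.5, "dz": 0, "ax": 0, "ay": 0, "az": 0, "claw": 1}
    - {"dx": 0.06, "dy": 0.5, "dz": 0, "ax": 0, "ay": 0, "az": 0, "claw": 1}
    - {"dx": 0.06, "dy": 0.5, "dz": 0, "ax": 0, "ay": 0, "az": 0, "claw": 1}
    - {"dx": 0.06, "dy": 0.5, "dz": 0, "ax": 0, "ay": 0, "az": 0, "claw": 1}

```text
clock: 4.23
eef_pos: [629.7, 79.8, 54.9]
tool_rot: [-1.571, -0.002, -0.117]
force: [2.0, -2.8, 2.0]
width: 12.8
```

Emit:
servo_tool:
  increments:
    - {"dx": 0.03, "dy": 0.3, "dz": 0, "ax": 0, "ay": 0, "az": 0, "claw": 1}
    - {"dx": 0.03, "dy": 0.3, "dz": 0, "ax": 0, "ay": 0, "az": 0, "claw": 1}
    - {"dx": 0.03, "dy": 0.3, "dz": 0, "ax": 0, "ay": 0, "az": 0, "claw": 1}

```text
clock: 4.48
eef_pos: [629.7, 79.9, 54.9]
tool_rot: [-1.574, -0.001, -0.118]
force: [2.0, -8.5, 5.1]
width: 12.5
```

Emit:
servo_tool:
  increments:
    - {"dx": -0.03, "dy": -0.35, "dz": 0, "ax": 0, "ay": 0, "az": 0, "claw": 1}
    - {"dx": -0.03, "dy": -0.35, "dz": 0, "ax": 0, "ay": 0, "az": 0, "claw": 0.2}
    - {"dx": -0.03, "dy": -0.35, "dz": 0, "ax": 0, "ay": 0, "az": 0, "claw": 0.2}
    - {"dx": -0.03, "dy": -0.35, "dz": 0, "ax": 0, "ay": 0, "az": 0, "claw": 0.2}
    - {"dx": -0.03, "dy": -0.35, "dz": 3, "ax": 0, "ay": 0, "az": 0, "claw": 0.2}
    - {"dx": -0.03, "dy": -0.35, "dz": 7, "ax": 0, "ay": 0, "az": 0, "claw": 0.2}
    - {"dx": -0.03, "dy": -0.35, "dz": 10, "ax": 0, "ay": 0, "az": 0, "claw": 0.2}
    - {"dx": -0.03, "dy": -0.35, "dz": 10, "ax": 0, "ay": 0, "az": 0, "claw": 0.2}

```text
clock: 5.15
eef_pos: [632.3, 81.6, 160.6]
tool_rot: [-1.567, -0.01, -0.115]
force: [0.4, 0.8, 0.7]
width: 33.9
```

```bash
python3 rests.py | grep top; python3 - <<'E'
from h import *
im=get_image('top'); cv2.imwrite('pics/c3.png',cv2.resize(im['color'][150:300,200:480,::-1],None,fx=2.8,fy=2.8,interpolation=cv2.INTER_CUBIC))
s=read_state(); print(s['eef_pos'],s['force'],s['width'])
E
```

```text
top red [(170, [358, 269], [419.0, -88.0], [418.0, -88.0], 'yaw', 156.7, 'len', 80)]
top turq [(158, [227, 237], [503.0, 316.0], [503.0, 316.0], 'yaw', -153.6, 'len', 79)]
top amber [(420, [147, 149], [776.0, 589.0], [775.0, 588.0], 'yaw', -151.8, 'len', 120)]
top blue [(174, [460, 262], [446.0, -407.0], [446.0, -407.0], 'yaw', -148.6, 'len', 80)]
[627.88825447  80.78755201 154.05239541] [-0.17780635  0.13445519 -0.37521437] 34.27209203254126
```

View pics/c3.png

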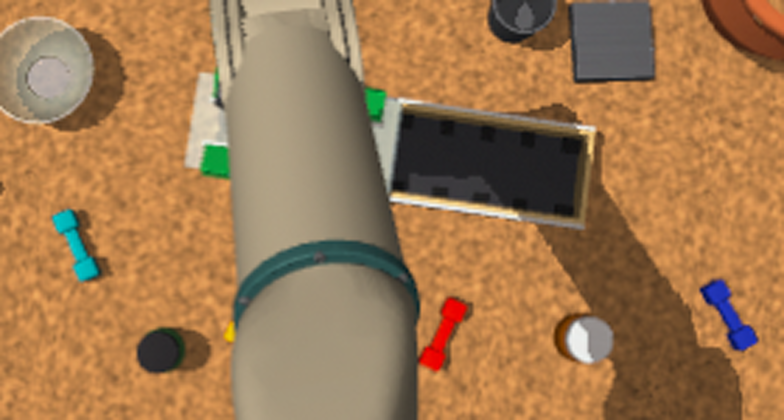

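Emit:
servo_tool:
  increments:
    - {"dx": -3, "dy": -2.4, "dz": 0, "ax": 0, "ay": 0, "az": -0.05, "claw": 0}
    - {"dx": -6, "dy": -4.8, "dz": 0, "ax": 0, "ay": 0, "az": -0.1, "claw": 0}
    - {"dx": -9, "dy": -7.3, "dz": 0, "ax": 0, "ay": 0, "az": -0.15, "claw": 0}
    - {"dx": -12, "dy": -9.7, "dz": 0, "ax": 0, "ay": 0, "az": -0.2, "claw": 0}
    - {"dx": -15, "dy": -12.1, "dz": 0, "ax": 0, "ay": 0, "az": -0.25, "claw": 0}
    - {"dx": -18, "dy": -14.5, "dz": -2, "ax": 0, "ay": 0, "az": -0.292, "claw": 0}
    - {"dx": -20.97, "dy": -16.87, "dz": -4.5, "ax": 0, "ay": 0, "az": -0.292, "claw": 0}
    - {"dx": -20.97, "dy": -16.87, "dz": -6.5, "ax": 0, "ay": 0, "az": -0.292, "claw": 0}

```text
clock: 5.97
eef_pos: [411.3, -91.6, 88.2]
tool_rot: [-1.575, 0.007, -0.414]
force: [-0.5, -0.5, 0.3]
width: 43.1
```

Emit:
servo_tool:
  increments:
    - {"dx": 0, "dy": 0, "dz": -2.5, "ax": 0, "ay": 0, "az": 0, "claw": 0}
    - {"dx": 0, "dy": 0, "dz": -4.5, "ax": 0, "ay": 0, "az": 0, "claw": 0}
    - {"dx": 0, "dy": 0, "dz": -6, "ax": 0, "ay": 0, "az": 0, "claw": 0}
    - {"dx": 0, "dy": 0, "dz": -6, "ax": 0, "ay": 0, "az": 0, "claw": 0}
    - {"dx": 0, "dy": 0, "dz": -6, "ax": 0, "ay": 0, "az": 0, "claw": 0}

```text
clock: 6.38
eef_pos: [415.4, -85.8, 31.3]
tool_rot: [-1.568, 0.012, -0.408]
force: [0.3, 0.3, -0.2]
width: 43.0
```

```bash
python3 rests.py | grep top; python3 - <<'E'
from h import *
im=get_image('side'); cv2.imwrite('pics/c4.png',cv2.resize(im['color'][180:330,190:340,::-1],None,fx=4,fy=4,interpolation=cv2.INTER_CUBIC))
s=read_state(); print(s['eef_pos'],s['tool_rot'],s['force'],s['width'])
E
```

```text
top red []
top turq [(158, [227, 237], [503.0, 316.0], [503.0, 316.0], 'yaw', -153.6, 'len', 79)]
top amber [(418, [147, 149], [776.0, 589.0], [775.0, 588.0], 'yaw', -151.7, 'len', 120), (167, [288, 260], [440.0, 125.0], [440.0, 125.0], 'yaw', 157.8, 'len', 80)]
top blue [(167, [460, 262], [447.0, -407.0], [446.0, -407.0], 'yaw', -147.6, 'len', 81)]
[415.43699553 -85.6660023   31.76571701] [-1.5684664   0.01261359 -0.40873514] [ 0.55072881  0.03522768 -0.00456612] 42.59479217556751
```

View pics/c4.png

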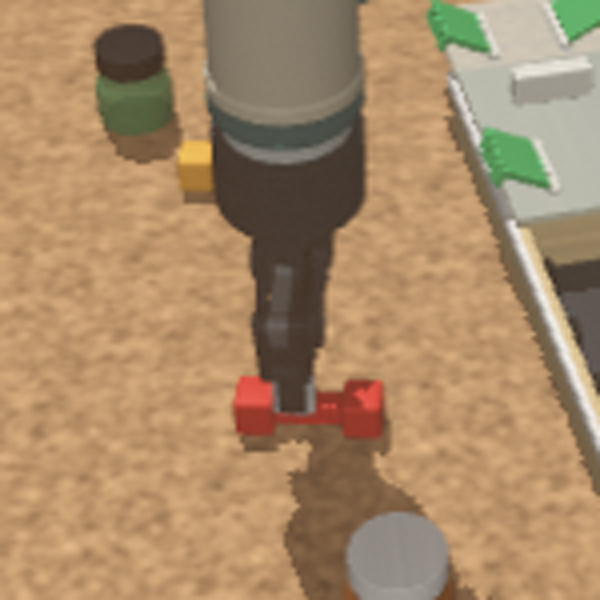

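The fingers straddle the red waist but sit toward its near block. I'll hold for a moment so the arm settles, then compare.

Emit:
servo_tool:
  increments:
    - {"dx": 0, "dy": 0, "dz": 0, "ax": 0, "ay": 0, "az": 0, "claw": 0}
    - {"dx": 0, "dy": 0, "dz": 0, "ax": 0, "ay": 0, "az": 0, "claw": 0}
    - {"dx": 0, "dy": 0, "dz": 0, "ax": 0, "ay": 0, "az": 0, "claw": 0}
    - {"dx": 0, "dy": 0, "dz": 0, "ax": 0, "ay": 0, "az": 0, "claw": 0}

```text
clock: 6.87
eef_pos: [417.4, -86.2, 33.4]
tool_rot: [-1.566, 0.008, -0.409]
force: [-0.1, -0.3, 0.8]
width: 42.8
```

Emit:
servo_tool:
  increments:
    - {"dx": 0.16, "dy": -0.22, "dz": -1.5, "ax": 0, "ay": 0, "az": 0, "claw": 0}
    - {"dx": 0.16, "dy": -0.22, "dz": -2.5, "ax": 0, "ay": 0, "az": 0, "claw": 0}
    - {"dx": 0.16, "dy": -0.22, "dz": -3, "ax": 0, "ay": 0, "az": 0, "claw": 0}
    - {"dx": 0.16, "dy": -0.22, "dz": -3, "ax": 0, "ay": 0, "az": 0, "claw": 0}
    - {"dx": 0.16, "dy": -0.22, "dz": -3, "ax": 0, "ay": 0, "az": 0, "claw": 0}

```text
clock: 7.28
eef_pos: [421.0, -88.7, 5.2]
tool_rot: [-1.567, 0.012, -0.412]
force: [-0.7, -0.3, 0.3]
width: 42.1
```

Emit:
servo_tool:
  increments:
    - {"dx": -0.1, "dy": 0, "dz": -0.1, "ax": 0, "ay": 0, "az": 0, "claw": 1}
    - {"dx": -0.1, "dy": 0, "dz": -0.1, "ax": 0, "ay": 0, "az": 0, "claw": 1}
    - {"dx": -0.1, "dy": 0, "dz": -0.1, "ax": 0, "ay": 0, "az": 0, "claw": 1}
    - {"dx": -0.1, "dy": 0, "dz": -0.1, "ax": 0, "ay": 0, "az": 0, "claw": 1}
    - {"dx": -0.1, "dy": 0, "dz": -0.1, "ax": 0, "ay": 0, "az": 0, "claw": 1}
    - {"dx": -0.1, "dy": 0, "dz": -0.1, "ax": 0, "ay": 0, "az": 0, "claw": 1}

```text
clock: 7.78
eef_pos: [420.4, -88.9, 5.2]
tool_rot: [-1.567, 0.012, -0.41]
force: [-0.7, 0.8, 6.1]
width: 12.2
```

```bash
python3 - <<'E'
from h import *
im=get_image('side'); cv2.imwrite('pics/c5.png',cv2.resize(im['color'][180:330,190:340,::-1],None,fx=4,fy=4,interpolation=cv2.INTER_CUBIC))
s=read_state(); print(s['eef_pos'],s['tool_rot'],s['force'],s['width'])
E
```

```text
[420.40516932 -88.90344714   5.2368877 ] [-1.56677441  0.01246521 -0.40956157] [-0.99154928 -0.00663573  5.3407618 ] 12.264065311150748
```

View pics/c5.png

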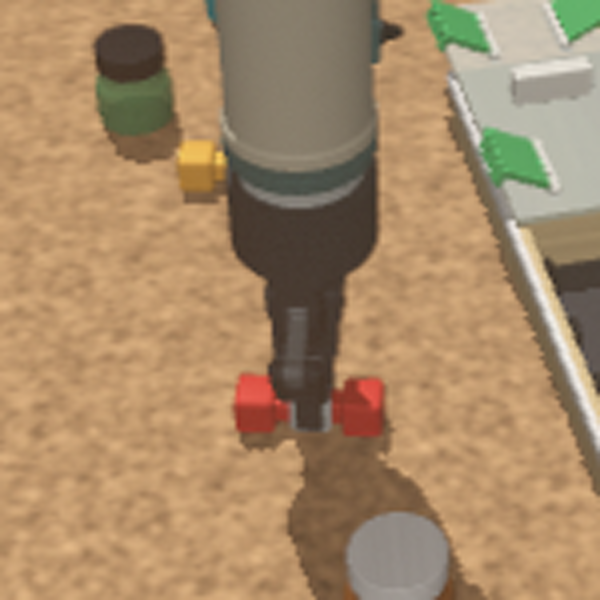

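The red rest is gripped at its waist centre; a 12.2 mm reading means it is held. I'll lift it and carry it to bay 2.

Emit:
servo_tool:
  increments:
    - {"dx": 0, "dy": 0, "dz": 3, "ax": 0, "ay": 0, "az": 0, "claw": 1}
    - {"dx": 0, "dy": 0, "dz": 6, "ax": 0, "ay": 0, "az": 0, "claw": 1}
    - {"dx": 2.5, "dy": -0.9, "dz": 7.5, "ax": 0, "ay": 0, "az": 0.1, "claw": 1}
    - {"dx": 5.5, "dy": -2, "dz": 7.5, "ax": 0, "ay": 0, "az": 0.2, "claw": 1}
    - {"dx": 9, "dy": -3.3, "dz": 7.5, "ax": 0, "ay": 0, "az": 0.293, "claw": 1}
    - {"dx": 12.5, "dy": -4.6, "dz": 7.5, "ax": 0, "ay": 0, "az": 0.293, "claw": 1}
    - {"dx": 15.5, "dy": -5.7, "dz": 7.5, "ax": 0, "ay": 0, "az": 0.293, "claw": 1}
    - {"dx": 18.27, "dy": -6.7, "dz": 7.5, "ax": 0, "ay": 0, "az": 0.293, "claw": 1}

```text
clock: 8.5
eef_pos: [604.7, -156.2, 79.9]
tool_rot: [-1.567, 0.013, -0.116]
force: [-0.6, 0.6, -0.6]
width: 12.6
```

Emit:
servo_tool:
  increments:
    - {"dx": 0, "dy": 0, "dz": 0, "ax": 0, "ay": 0, "az": 0, "claw": 1}
    - {"dx": 0, "dy": 0, "dz": 0, "ax": 0, "ay": 0, "az": 0, "claw": 1}
    - {"dx": 0, "dy": 0, "dz": 0, "ax": 0, "ay": 0, "az": 0, "claw": 1}
    - {"dx": 0, "dy": 0, "dz": 0, "ax": 0, "ay": 0, "az": 0, "claw": 1}

```text
clock: 8.83
eef_pos: [601.2, -155.2, 79.3]
tool_rot: [-1.566, 0.016, -0.116]
force: [-0.1, 0.3, -0.8]
width: 12.2
```

```bash
python3 - <<'E'
from h import *
im=get_image('side'); cv2.imwrite('pics/c6.png',cv2.resize(im['color'][170:320,280:430,::-1],None,fx=4,fy=4,interpolation=cv2.INTER_CUBIC))
s=read_state(); print(s['eef_pos'],s['tool_rot'],s['force'],s['width'])
E
```

```text
[ 601.48181346 -155.18684447   79.48199443] [-1.5664647   0.01501931 -0.1161477 ] [ 0.2138748   0.60698144 -0.92794686] 12.283729617579178
```

View pics/c6.png

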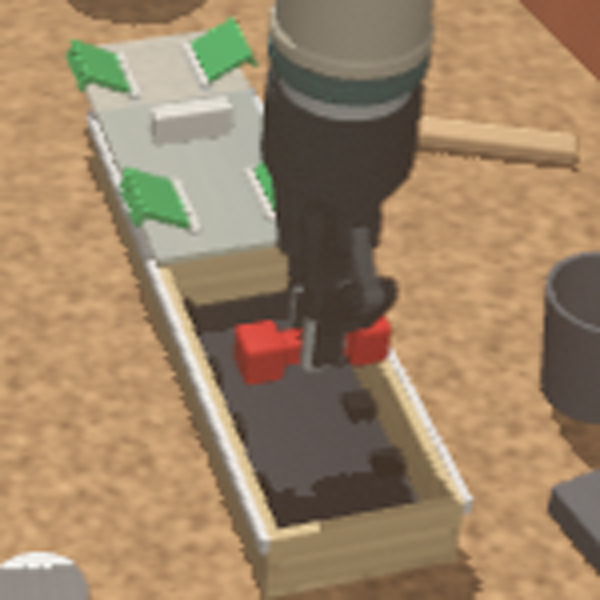

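Emit:
servo_tool:
  increments:
    - {"dx": 0.15, "dy": -0.08, "dz": -2, "ax": -0.004, "ay": -0.014, "az": 0, "claw": 1}
    - {"dx": 0.15, "dy": -0.08, "dz": -4, "ax": -0.004, "ay": -0.014, "az": 0, "claw": 1}
    - {"dx": 0.15, "dy": -0.08, "dz": -5.5, "ax": -0.004, "ay": -0.014, "az": 0, "claw": 1}
    - {"dx": 0.15, "dy": -0.08, "dz": -6.3, "ax": -0.004, "ay": -0.014, "az": 0, "claw": 1}
    - {"dx": 0.15, "dy": -0.08, "dz": -6.7, "ax": -0.004, "ay": -0.014, "az": 0, "claw": 1}
    - {"dx": 0.15, "dy": -0.08, "dz": -6.7, "ax": -0.004, "ay": -0.014, "az": 0, "claw": 1}
    - {"dx": 0.15, "dy": -0.08, "dz": -6.7, "ax": -0.004, "ay": -0.014, "az": 0, "claw": 1}

```text
clock: 9.47
eef_pos: [604.6, -157.0, 13.0]
tool_rot: [-1.57, -0.002, -0.116]
force: [-0.2, -0.6, -0.8]
width: 12.4
```

Emit:
servo_tool:
  increments:
    - {"dx": -0.1, "dy": 0.07, "dz": -0.15, "ax": 0, "ay": 0, "az": 0, "claw": 1}
    - {"dx": -0.1, "dy": 0.07, "dz": -0.15, "ax": 0, "ay": 0, "az": 0, "claw": 1}
    - {"dx": -0.1, "dy": 0.07, "dz": -0.15, "ax": 0, "ay": 0, "az": 0, "claw": 0.3}
    - {"dx": -0.1, "dy": 0.07, "dz": -0.15, "ax": 0, "ay": 0, "az": 0, "claw": 0.3}
    - {"dx": -0.1, "dy": 0.07, "dz": -0.15, "ax": 0, "ay": 0, "az": 0, "claw": 0.3}
    - {"dx": -0.1, "dy": 0.07, "dz": -0.15, "ax": 0, "ay": 0, "az": 0, "claw": 0.3}

```text
clock: 9.97
eef_pos: [603.3, -155.9, 11.1]
tool_rot: [-1.57, -0.001, -0.115]
force: [-0.5, 0.2, 0.2]
width: 30.2
```

Emit:
servo_tool:
  increments:
    - {"dx": 0, "dy": 0, "dz": 2, "ax": 0, "ay": 0, "az": 0, "claw": 0.3}
    - {"dx": 0, "dy": 0, "dz": 5, "ax": 0, "ay": 0, "az": 0, "claw": 0.3}
    - {"dx": 0, "dy": 0, "dz": 8, "ax": 0, "ay": 0, "az": 0, "claw": 0.3}
    - {"dx": 0, "dy": 0, "dz": 10, "ax": 0, "ay": 0, "az": 0, "claw": 0.3}

```text
clock: 10.3
eef_pos: [604.0, -156.6, 113.5]
tool_rot: [-1.571, -0.003, -0.116]
force: [0.2, 0.1, 0.3]
width: 29.7
```

```bash
python3 rests.py | grep top; python3 - <<'E'
from h import *
im=get_image('side'); cv2.imwrite('pics/c7.png',cv2.resize(im['color'][170:320,280:430,::-1],None,fx=4,fy=4,interpolation=cv2.INTER_CUBIC))
s=read_state(); print(s['eef_pos'],s['tool_rot'],s['force'],s['width'])
E
```

```text
top red []
top turq [(158, [227, 237], [503.0, 316.0], [503.0, 316.0], 'yaw', -153.6, 'len', 79)]
top amber [(419, [147, 149], [776.0, 589.0], [775.0, 588.0], 'yaw', -151.8, 'len', 120)]
top blue [(166, [460, 263], [445.0, -408.0], [446.0, -408.0], 'yaw', -150.4, 'len', 79)]
[ 604.45667211 -156.30474273  112.7705139 ] [-1.57011922 -0.00429827 -0.11523367] [-0.60330737  0.05585721 -0.50625801] 30.063065887422727
```

View pics/c7.png

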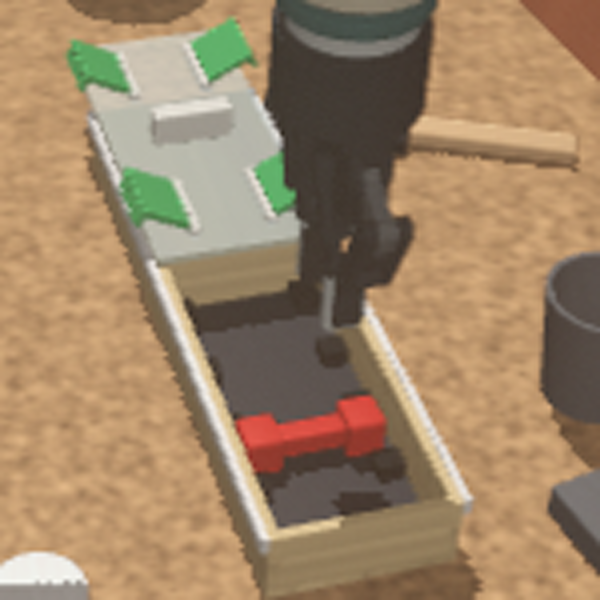

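Red lies flat between the ribs of bay 2. Blue is next.

Emit:
servo_tool:
  increments:
    - {"dx": -2, "dy": -3.1, "dz": 0, "ax": 0, "ay": 0, "az": 0.09, "claw": 0}
    - {"dx": -4, "dy": -6.3, "dz": 0, "ax": 0, "ay": 0, "az": 0.18, "claw": 0}
    - {"dx": -6, "dy": -9.4, "dz": 0, "ax": 0, "ay": 0, "az": 0.27, "claw": 0}
    - {"dx": -8, "dy": -12.5, "dz": 0, "ax": 0, "ay": 0, "az": 0.36, "claw": 0}
    - {"dx": -10, "dy": -15.8, "dz": 0, "ax": 0, "ay": 0, "az": 0.45, "claw": 0}
    - {"dx": -12, "dy": -19, "dz": 0, "ax": 0, "ay": 0, "az": 0.54, "claw": 0}
    - {"dx": -14, "dy": -22, "dz": 0, "ax": 0, "ay": 0, "az": 0.63, "claw": 0}
    - {"dx": -15.85, "dy": -25.07, "dz": 0, "ax": 0, "ay": 0, "az": 0.655, "claw": 0}

```text
clock: 11.12
eef_pos: [443.6, -406.8, 110.0]
tool_rot: [-1.568, -0.001, 0.544]
force: [-0.5, 0.1, -0.1]
width: 42.7
```

Emit:
servo_tool:
  increments:
    - {"dx": 0, "dy": 0, "dz": -2.5, "ax": 0, "ay": 0, "az": 0, "claw": 0}
    - {"dx": 0, "dy": 0, "dz": -5, "ax": 0, "ay": 0, "az": 0, "claw": 0}
    - {"dx": 0, "dy": 0, "dz": -7, "ax": 0, "ay": 0, "az": 0, "claw": 0}
    - {"dx": 0, "dy": 0, "dz": -7.5, "ax": 0, "ay": 0, "az": 0, "claw": 0}
    - {"dx": 0, "dy": 0, "dz": -7.5, "ax": 0, "ay": 0, "az": 0, "claw": 0}
    - {"dx": 0, "dy": 0, "dz": -7.5, "ax": 0, "ay": 0, "az": 0, "claw": 0}
    - {"dx": 0, "dy": 0, "dz": -7.5, "ax": 0, "ay": 0, "az": 0, "claw": 0}

```text
clock: 11.7
eef_pos: [445.7, -406.9, 37.0]
tool_rot: [-1.571, -0.001, 0.54]
force: [-0.1, 0.7, 0.5]
width: 42.5
```

```bash
python3 rests.py | grep top; python3 - <<'E'
from h import *
im=get_image('top'); cv2.imwrite('pics/c8.png',cv2.resize(im['color'][190:340,370:520,::-1],None,fx=4,fy=4,interpolation=cv2.INTER_CUBIC))
s=read_state(); print(s['eef_pos'],s['tool_rot'],s['force'],s['width'])
E
```

```text
top red [(192, [381, 209], [603.0, -156.0], [603.0, -157.0], 'yaw', 173.1, 'len', 81)]
top turq [(158, [227, 237], [503.0, 316.0], [503.0, 316.0], 'yaw', -153.6, 'len', 79)]
top amber [(417, [147, 149], [776.0, 589.0], [776.0, 589.0], 'yaw', -152.0, 'len', 117), (168, [288, 260], [440.0, 125.0], [440.0, 125.0], 'yaw', 157.8, 'len', 80)]
top blue [(91, [456, 256], [464.0, -396.0], [462.0, -398.0], 'yaw', -143.6, 'len', 45)]
[ 445.68481979 -406.96306097   37.22041345] [-1.57174789e+00 -1.42453369e-03  5.40123371e-01] [-0.15230041  0.06557449  0.04162393] 42.67347390260574
```

View pics/c8.png

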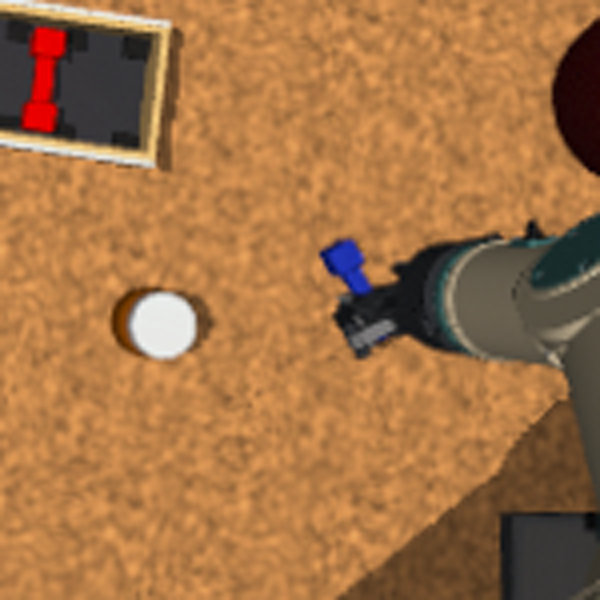

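The claw is over the blue waist and red is still in bay 2. I'll descend and close.

Emit:
servo_tool:
  increments:
    - {"dx": 0, "dy": 0, "dz": -2, "ax": 0, "ay": 0, "az": 0, "claw": 0}
    - {"dx": 0, "dy": 0, "dz": -3, "ax": 0, "ay": 0, "az": 0, "claw": 0}
    - {"dx": 0, "dy": 0, "dz": -3.3, "ax": 0, "ay": 0, "az": 0, "claw": 0}
    - {"dx": 0, "dy": 0, "dz": -3.3, "ax": 0, "ay": 0, "az": 0, "claw": 1}
    - {"dx": 0, "dy": 0, "dz": -3.3, "ax": 0, "ay": 0, "az": 0, "claw": 1}
    - {"dx": 0, "dy": 0, "dz": -3.3, "ax": 0, "ay": 0, "az": 0, "claw": 1}
    - {"dx": 0, "dy": 0, "dz": -3.3, "ax": 0, "ay": 0, "az": 0, "claw": 1}
    - {"dx": 0, "dy": 0, "dz": -3.3, "ax": 0, "ay": 0, "az": 0, "claw": 1}

```text
clock: 12.52
eef_pos: [445.2, -407.1, 3.7]
tool_rot: [-1.571, -0.001, 0.539]
force: [-0.4, -0.2, 1.3]
width: 12.1
```

```bash
python3 - <<'E'
from h import *
im=get_image('side'); cv2.imwrite('pics/c9.png',cv2.resize(im['color'][250:400,260:410,::-1],None,fx=4,fy=4,interpolation=cv2.INTER_CUBIC))
s=read_state(); print(s['eef_pos'],s['tool_rot'],s['force'],s['width'])
E
```

```text
[ 445.14837213 -407.06698383    3.6949621 ] [-1.57084585e+00 -1.14570978e-03  5.39429276e-01] [-0.7227113   0.19502455  3.18458768] 12.664305780439006
```

View pics/c9.png

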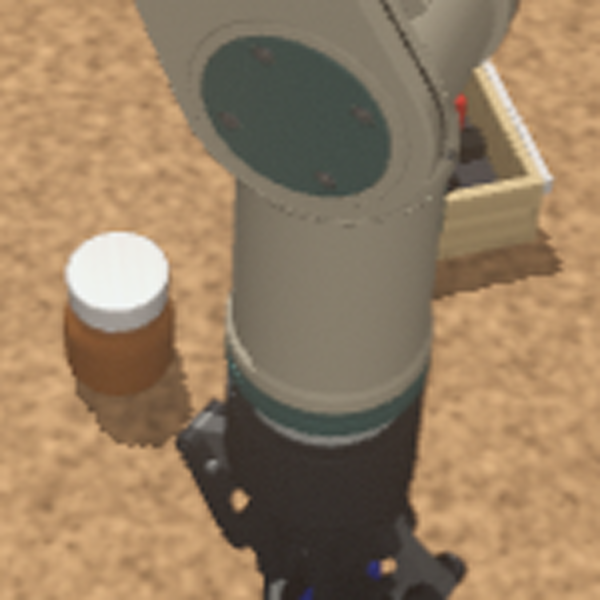

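Emit:
servo_tool:
  increments:
    - {"dx": 0, "dy": 0, "dz": 3, "ax": 0, "ay": 0, "az": 0, "claw": 1}
    - {"dx": 0, "dy": 0, "dz": 6, "ax": 0, "ay": 0, "az": 0, "claw": 1}
    - {"dx": 2, "dy": 2.7, "dz": 8, "ax": 0, "ay": 0, "az": -0.11, "claw": 1}
    - {"dx": 4.3, "dy": 5.9, "dz": 8, "ax": 0, "ay": 0, "az": -0.22, "claw": 1}
    - {"dx": 6.6, "dy": 9, "dz": 8, "ax": 0, "ay": 0, "az": -0.33, "claw": 1}
    - {"dx": 8.9, "dy": 12.1, "dz": 8, "ax": 0, "ay": 0, "az": -0.44, "claw": 1}
    - {"dx": 11.2, "dy": 15.2, "dz": 8, "ax": 0, "ay": 0, "az": -0.55, "claw": 1}
    - {"dx": 13.2, "dy": 18, "dz": 8, "ax": 0, "ay": 0, "az": -0.655, "claw": 1}

```text
clock: 13.23
eef_pos: [578.4, -223.8, 83.2]
tool_rot: [-1.569, -0.002, -0.12]
force: [1.0, -0.8, -1.1]
width: 12.2
```

Emit:
servo_tool:
  increments:
    - {"dx": 1.92, "dy": 2.56, "dz": 0, "ax": 0, "ay": 0, "az": 0, "claw": 1}
    - {"dx": 1.92, "dy": 2.56, "dz": 0, "ax": 0, "ay": 0, "az": 0, "claw": 1}
    - {"dx": 1.92, "dy": 2.56, "dz": 0, "ax": 0, "ay": 0, "az": 0, "claw": 1}
    - {"dx": 1.92, "dy": 2.56, "dz": 0, "ax": 0, "ay": 0, "az": 0, "claw": 1}
    - {"dx": 1.92, "dy": 2.56, "dz": 0, "ax": 0, "ay": 0, "az": 0, "claw": 1}

```text
clock: 13.65
eef_pos: [594.9, -202.9, 83.2]
tool_rot: [-1.571, -0.0, -0.118]
force: [-1.0, -0.3, -0.2]
width: 12.8
```

```bash
python3 - <<'E'
from h import *
im=get_image('side'); cv2.imwrite('pics/c10.png',cv2.resize(im['color'][170:320,280:430,::-1],None,fx=4,fy=4,interpolation=cv2.INTER_CUBIC))
s=read_state(); print(s['eef_pos'],s['tool_rot'],s['force'],s['width'])
E
```

```text
[ 594.91708248 -203.09826244   83.21102531] [-1.57076344e+00 -4.10745727e-04 -1.18339479e-01] [ 0.04134348 -0.19355896 -0.79589029] 12.258899780096819
```

View pics/c10.png

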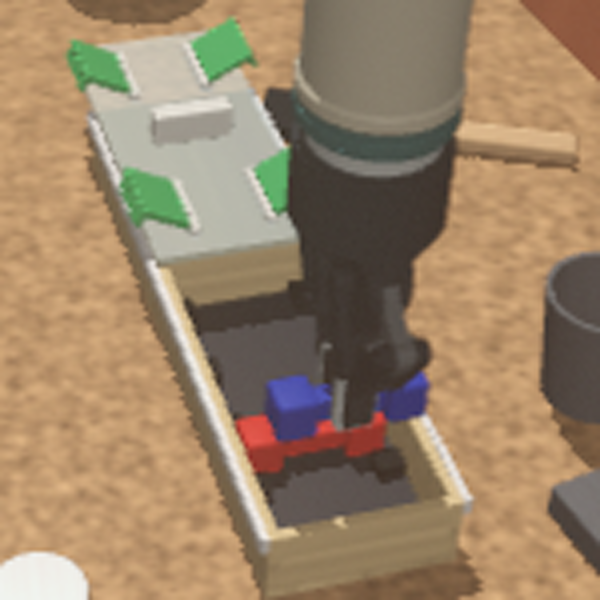

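Emit:
servo_tool:
  increments:
    - {"dx": 0.15, "dy": 0.1, "dz": -2, "ax": 0, "ay": 0, "az": 0, "claw": 1}
    - {"dx": 0.15, "dy": 0.1, "dz": -4, "ax": 0, "ay": 0, "az": 0, "claw": 1}
    - {"dx": 0.15, "dy": 0.1, "dz": -5.5, "ax": 0, "ay": 0, "az": 0, "claw": 1}
    - {"dx": 0.15, "dy": 0.1, "dz": -6.5, "ax": 0, "ay": 0, "az": 0, "claw": 1}
    - {"dx": 0.15, "dy": 0.1, "dz": -7, "ax": 0, "ay": 0, "az": 0, "claw": 1}
    - {"dx": 0.15, "dy": 0.1, "dz": -7.2, "ax": 0, "ay": 0, "az": 0, "claw": 1}
    - {"dx": 0.15, "dy": 0.1, "dz": -7.2, "ax": 0, "ay": 0, "az": 0, "claw": 1}

```text
clock: 14.28
eef_pos: [597.4, -200.8, 11.1]
tool_rot: [-1.57, -0.001, -0.116]
force: [0.1, -0.6, -0.8]
width: 12.4
```

Emit:
servo_tool:
  increments:
    - {"dx": 0, "dy": -0.05, "dz": -0.1, "ax": 0, "ay": 0, "az": 0, "claw": 1}
    - {"dx": 0, "dy": -0.05, "dz": -0.1, "ax": 0, "ay": 0, "az": 0, "claw": 0.3}
    - {"dx": 0, "dy": -0.05, "dz": -0.1, "ax": 0, "ay": 0, "az": 0, "claw": 0.3}
    - {"dx": 0, "dy": -0.05, "dz": -0.1, "ax": 0, "ay": 0, "az": 0, "claw": 0.3}
    - {"dx": 0, "dy": -0.05, "dz": 1.5, "ax": 0, "ay": 0, "az": 0, "claw": 0.3}
    - {"dx": 0, "dy": -0.05, "dz": 5, "ax": 0, "ay": 0, "az": 0, "claw": 0.3}
    - {"dx": 0, "dy": -0.05, "dz": 9, "ax": 0, "ay": 0, "az": 0, "claw": 0.3}
    - {"dx": 0, "dy": -0.05, "dz": 10, "ax": 0, "ay": 0, "az": 0, "claw": 0.3}

```text
clock: 14.95
eef_pos: [600.7, -202.3, 117.0]
tool_rot: [-1.572, -0.01, -0.116]
force: [0.5, -0.3, 1.0]
width: 29.6
```

```bash
python3 rests.py | grep top; python3 - <<'E'
from h import *
im=get_image('side'); cv2.imwrite('pics/c11.png',cv2.resize(im['color'][170:320,280:430,::-1],None,fx=4,fy=4,interpolation=cv2.INTER_CUBIC))
s=read_state(); print(s['eef_pos'],s['tool_rot'],s['force'],s['width'])
E
```

```text
top red [(192, [381, 209], [603.0, -156.0], [603.0, -157.0], 'yaw', 173.1, 'len', 81)]
top turq [(158, [227, 237], [503.0, 316.0], [503.0, 316.0], 'yaw', -153.6, 'len', 79)]
top amber [(418, [147, 149], [776.0, 589.0], [776.0, 589.0], 'yaw', -151.9, 'len', 117), (168, [288, 260], [440.0, 125.0], [440.0, 125.0], 'yaw', 157.8, 'len', 80)]
top blue [(110, [394, 217], [581.0, -199.0], [584.0, -200.0], 'yaw', 173.4, 'len', 50)]
[ 598.3668518  -200.60844247  112.39125404] [-1.56999458 -0.00362333 -0.11518938] [ 0.00570861  0.48457218 -0.79766046] 30.15558000979704
```

View pics/c11.png

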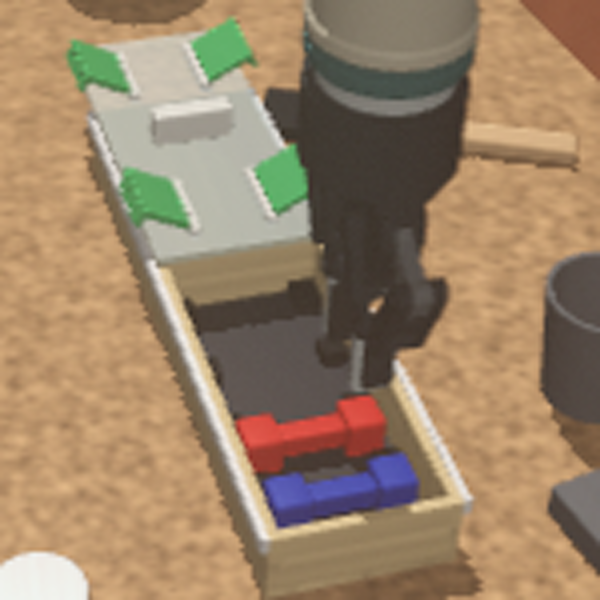

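Blue is flat in bay 1. Amber is next.

Emit:
servo_tool:
  increments:
    - {"dx": -1.7, "dy": 3.5, "dz": 0, "ax": 0, "ay": 0, "az": -0.08, "claw": 0}
    - {"dx": -3.4, "dy": 7, "dz": 0, "ax": 0, "ay": 0, "az": -0.16, "claw": 0}
    - {"dx": -5.1, "dy": 10.5, "dz": 0, "ax": 0, "ay": 0, "az": -0.24, "claw": 0}
    - {"dx": -6.8, "dy": 14, "dz": 0, "ax": 0, "ay": 0, "az": -0.272, "claw": 0}
    - {"dx": -8.5, "dy": 17.5, "dz": 0, "ax": 0, "ay": 0, "az": -0.272, "claw": 0}
    - {"dx": -10.2, "dy": 21, "dz": 0, "ax": 0, "ay": 0, "az": -0.272, "claw": 0}
    - {"dx": -11.9, "dy": 24.5, "dz": 0, "ax": 0, "ay": 0, "az": -0.272, "claw": 0}
    - {"dx": -13.6, "dy": 28, "dz": 0, "ax": 0, "ay": 0, "az": -0.272, "claw": 0}

```text
clock: 15.77
eef_pos: [459.2, 80.7, 109.8]
tool_rot: [-1.572, 0.002, -0.388]
force: [1.3, 0.8, 0.4]
width: 42.7
```

Emit:
servo_tool:
  increments:
    - {"dx": -1.2, "dy": 2.5, "dz": -1, "ax": 0, "ay": 0, "az": 0, "claw": 0}
    - {"dx": -2.24, "dy": 4.56, "dz": -3, "ax": 0, "ay": 0, "az": 0, "claw": 0}
    - {"dx": -2.24, "dy": 4.56, "dz": -5, "ax": 0, "ay": 0, "az": 0, "claw": 0}
    - {"dx": -2.24, "dy": 4.56, "dz": -7, "ax": 0, "ay": 0, "az": 0, "claw": 0}
    - {"dx": -2.24, "dy": 4.56, "dz": -7.5, "ax": 0, "ay": 0, "az": 0, "claw": 0}
    - {"dx": -2.24, "dy": 4.56, "dz": -7.5, "ax": 0, "ay": 0, "az": 0, "claw": 0}
    - {"dx": -2.24, "dy": 4.56, "dz": -7.5, "ax": 0, "ay": 0, "az": 0, "claw": 0}
    - {"dx": -2.24, "dy": 4.56, "dz": -7.5, "ax": 0, "ay": 0, "az": 0, "claw": 0}

```text
clock: 16.43
eef_pos: [439.5, 124.5, 36.5]
tool_rot: [-1.57, -0.002, -0.388]
force: [-0.4, -0.3, -0.0]
width: 42.9
```

```bash
python3 rests.py | grep top; python3 - <<'E'
from h import *
im=get_image('side'); cv2.imwrite('pics/c12.png',cv2.resize(im['color'][130:280,180:330,::-1],None,fx=4,fy=4,interpolation=cv2.INTER_CUBIC))
s=read_state(); print(s['eef_pos'],s['tool_rot'],s['force'],s['width'])
E
```

```text
top red [(192, [381, 209], [603.0, -156.0], [603.0, -157.0], 'yaw', 173.1, 'len', 81)]
top turq [(158, [227, 237], [503.0, 316.0], [503.0, 316.0], 'yaw', -153.6, 'len', 79)]
top amber [(421, [147, 149], [776.0, 589.0], [775.0, 588.0], 'yaw', -152.0, 'len', 120)]
top blue [(186, [395, 211], [598.0, -201.0], [599.0, -201.0], 'yaw', 172.5, 'len', 81)]
[439.71455153 125.00029181  36.82822974] [-1.56891196 -0.00208102 -0.38782455] [ 0.06071728  0.05763676 -0.20936551] 42.65014054845266
```

View pics/c12.png

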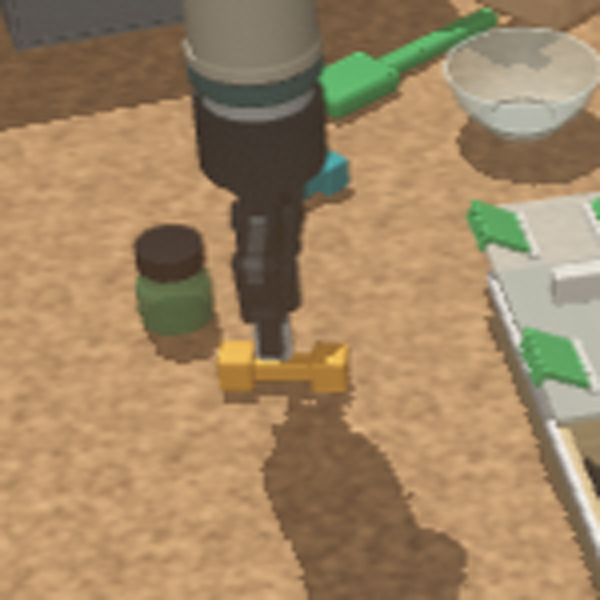

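Amber is straddled. I'll descend and close.

Emit:
servo_tool:
  increments:
    - {"dx": 0, "dy": 0, "dz": -2, "ax": 0, "ay": 0, "az": 0, "claw": 0}
    - {"dx": 0, "dy": 0, "dz": -3, "ax": 0, "ay": 0, "az": 0, "claw": 0}
    - {"dx": 0, "dy": 0, "dz": -3.3, "ax": 0, "ay": 0, "az": 0, "claw": 0}
    - {"dx": 0, "dy": 0, "dz": -3.3, "ax": 0, "ay": 0, "az": 0, "claw": 1}
    - {"dx": 0, "dy": 0, "dz": -3.3, "ax": 0, "ay": 0, "az": 0, "claw": 1}
    - {"dx": 0, "dy": 0, "dz": -3.3, "ax": 0, "ay": 0, "az": 0, "claw": 1}
    - {"dx": 0, "dy": 0, "dz": -3.3, "ax": 0, "ay": 0, "az": 0, "claw": 1}
    - {"dx": 0, "dy": 0, "dz": -3.3, "ax": 0, "ay": 0, "az": 0, "claw": 1}

```text
clock: 17.25
eef_pos: [439.5, 125.1, 3.7]
tool_rot: [-1.569, -0.002, -0.388]
force: [-1.6, -0.3, 5.9]
width: 12.3
```

```bash
python3 - <<'E'
from h import *
im=get_image('side'); cv2.imwrite('pics/c13.png',cv2.resize(im['color'][130:280,180:330,::-1],None,fx=4,fy=4,interpolation=cv2.INTER_CUBIC))
s=read_state(); print(s['eef_pos'],s['tool_rot'],s['force'],s['width'])
E
```

```text
[439.50042952 125.04776134   3.72451221] [-1.56894237 -0.00164624 -0.3876272 ] [-0.87351378 -0.37802021  7.0866935 ] 12.477756324258767
```

View pics/c13.png

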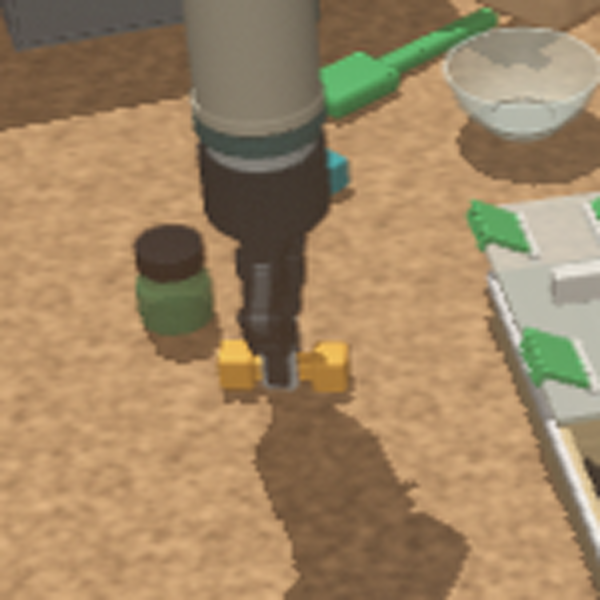

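Emit:
servo_tool:
  increments:
    - {"dx": 0, "dy": 0, "dz": 3, "ax": 0, "ay": 0, "az": 0, "claw": 1}
    - {"dx": 0, "dy": 0, "dz": 6.5, "ax": 0, "ay": 0, "az": 0, "claw": 1}
    - {"dx": 1, "dy": -2.7, "dz": 9, "ax": 0, "ay": 0, "az": 0.1, "claw": 1}
    - {"dx": 2, "dy": -6.5, "dz": 9.5, "ax": 0, "ay": 0, "az": 0.2, "claw": 1}
    - {"dx": 3.5, "dy": -10, "dz": 9.5, "ax": 0, "ay": 0, "az": 0.271, "claw": 1}
    - {"dx": 5, "dy": -13.7, "dz": 9.5, "ax": 0, "ay": 0, "az": 0.271, "claw": 1}
    - {"dx": 6.5, "dy": -17.4, "dz": 9.5, "ax": 0, "ay": 0, "az": 0.271, "claw": 1}
    - {"dx": 8.5, "dy": -20.5, "dz": 9.5, "ax": 0, "ay": 0, "az": 0.271, "claw": 1}

```text
clock: 17.97
eef_pos: [523.5, -82.9, 98.5]
tool_rot: [-1.57, -0.0, -0.118]
force: [1.6, 0.1, -1.5]
width: 12.7
```

Emit:
servo_tool:
  increments:
    - {"dx": 2.8, "dy": -1.5, "dz": 0, "ax": 0, "ay": 0, "az": 0, "claw": 1}
    - {"dx": 5.5, "dy": -2.6, "dz": 0, "ax": 0, "ay": 0, "az": 0, "claw": 1}
    - {"dx": 8.26, "dy": -3, "dz": -1, "ax": 0, "ay": 0, "az": 0, "claw": 1}
    - {"dx": 8.26, "dy": -3, "dz": -1, "ax": 0, "ay": 0, "az": 0, "claw": 1}
    - {"dx": 8.26, "dy": -3, "dz": -1, "ax": 0, "ay": 0, "az": 0, "claw": 1}
    - {"dx": 8.26, "dy": -3, "dz": -1, "ax": 0, "ay": 0, "az": 0, "claw": 1}
    - {"dx": 8.26, "dy": -3, "dz": -1, "ax": 0, "ay": 0, "az": 0, "claw": 1}

```text
clock: 18.55
eef_pos: [605.4, -109.5, 88.1]
tool_rot: [-1.569, 0.001, -0.117]
force: [0.7, -0.1, -0.3]
width: 12.0
```

```bash
python3 - <<'E'
from h import *
im=get_image('side'); cv2.imwrite('pics/c14.png',cv2.resize(im['color'][170:320,280:430,::-1],None,fx=4,fy=4,interpolation=cv2.INTER_CUBIC))
s=read_state(); print(s['eef_pos'],s['tool_rot'],s['force'],s['width'])
E
```

```text
[ 605.62261133 -109.53676663   88.25623626] [-1.56944871e+00  1.76907022e-04 -1.16526894e-01] [ 0.44138791 -0.42333695 -1.14055779] 12.39177196683593
```

View pics/c14.png

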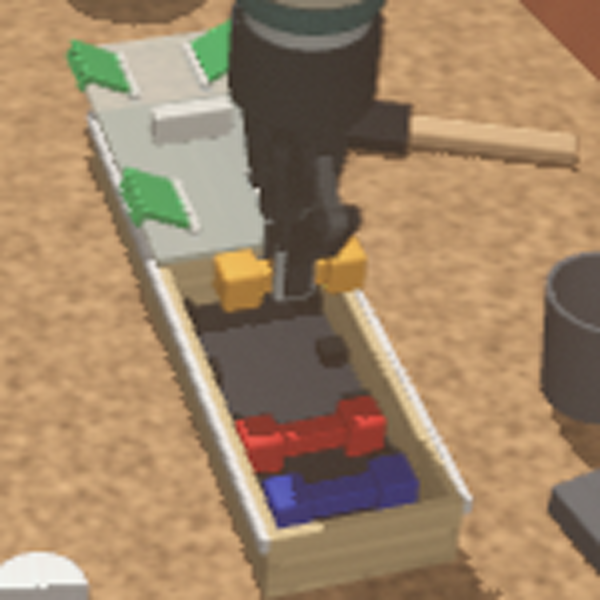

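Emit:
servo_tool:
  increments:
    - {"dx": 0, "dy": -0.07, "dz": -2.5, "ax": 0, "ay": 0, "az": 0, "claw": 1}
    - {"dx": 0, "dy": -0.07, "dz": -4.7, "ax": 0, "ay": 0, "az": 0, "claw": 1}
    - {"dx": 0, "dy": -0.07, "dz": -6.3, "ax": 0, "ay": 0, "az": 0, "claw": 1}
    - {"dx": 0, "dy": -0.07, "dz": -7.3, "ax": 0, "ay": 0, "az": 0, "claw": 1}
    - {"dx": 0, "dy": -0.07, "dz": -7.7, "ax": 0, "ay": 0, "az": 0, "claw": 1}
    - {"dx": 0, "dy": -0.07, "dz": -7.7, "ax": 0, "ay": 0, "az": 0, "claw": 1}
    - {"dx": 0, "dy": -0.07, "dz": -7.7, "ax": 0, "ay": 0, "az": 0, "claw": 1}

```text
clock: 19.18
eef_pos: [607.2, -110.9, 11.9]
tool_rot: [-1.57, -0.002, -0.117]
force: [-0.0, 0.4, -0.3]
width: 12.4
```

Emit:
servo_tool:
  increments:
    - {"dx": 0, "dy": 0.05, "dz": -0.15, "ax": 0, "ay": 0, "az": 0, "claw": 1}
    - {"dx": 0, "dy": 0.05, "dz": -0.15, "ax": 0, "ay": 0, "az": 0, "claw": 0.3}
    - {"dx": 0, "dy": 0.05, "dz": -0.15, "ax": 0, "ay": 0, "az": 0, "claw": 0.3}
    - {"dx": 0, "dy": 0.05, "dz": -0.15, "ax": 0, "ay": 0, "az": 0, "claw": 0.3}
    - {"dx": 0, "dy": 0.05, "dz": 1.5, "ax": 0, "ay": 0, "az": 0, "claw": 0.3}
    - {"dx": 0, "dy": 0.05, "dz": 5, "ax": 0, "ay": 0, "az": 0, "claw": 0.3}
    - {"dx": 0, "dy": 0.05, "dz": 9, "ax": 0, "ay": 0, "az": 0, "claw": 0.3}
    - {"dx": 0, "dy": 0.05, "dz": 11, "ax": 0, "ay": 0, "az": 0, "claw": 0.3}

```text
clock: 19.85
eef_pos: [608.5, -111.2, 125.2]
tool_rot: [-1.571, -0.006, -0.117]
force: [1.2, -0.5, 0.3]
width: 29.7
```

```bash
python3 rests.py | grep top; python3 - <<'E'
from h import *
im=get_image('side'); cv2.imwrite('pics/c15.png',cv2.resize(im['color'][170:320,280:430,::-1],None,fx=4,fy=4,interpolation=cv2.INTER_CUBIC))
s=read_state(); print(s['eef_pos'],s['tool_rot'],s['force'],s['width'])
E
```

```text
top red []
top turq [(158, [227, 237], [503.0, 316.0], [503.0, 316.0], 'yaw', -153.6, 'len', 79)]
top amber [(418, [147, 149], [776.0, 589.0], [777.0, 589.0], 'yaw', -151.7, 'len', 117)]
top blue []
[ 608.13350392 -110.4525749   123.25595912] [-1.56980582 -0.00523133 -0.11631095] [0.11755394 0.26378954 0.16457291] 29.745196958275105
```

View pics/c15.png

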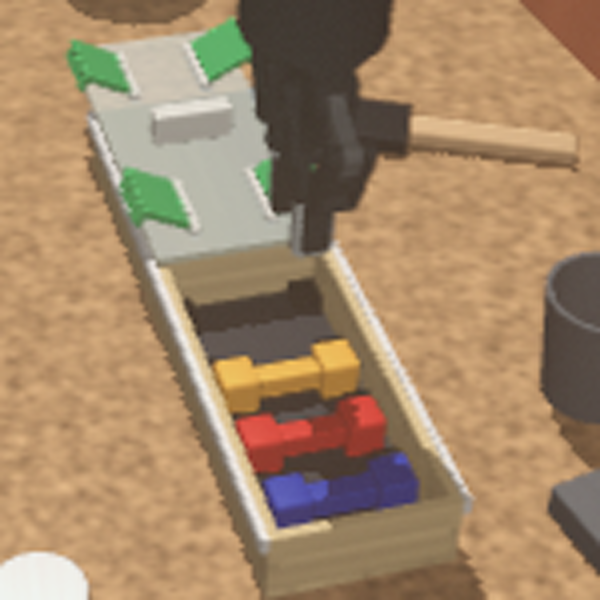

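Amber is in bay 3. Turquoise is last.

Emit:
servo_tool:
  increments:
    - {"dx": -0.9, "dy": 3.7, "dz": 0, "ax": 0, "ay": 0, "az": 0.08, "claw": 0}
    - {"dx": -1.8, "dy": 7.4, "dz": 0, "ax": 0, "ay": 0, "az": 0.16, "claw": 0}
    - {"dx": -2.7, "dy": 11.1, "dz": 0, "ax": 0, "ay": 0, "az": 0.24, "claw": 0}
    - {"dx": -3.6, "dy": 14.8, "dz": 0, "ax": 0, "ay": 0, "az": 0.32, "claw": 0}
    - {"dx": -4.5, "dy": 18.5, "dz": 0, "ax": 0, "ay": 0, "az": 0.4, "claw": 0}
    - {"dx": -5.4, "dy": 22.2, "dz": 0, "ax": 0, "ay": 0, "az": 0.48, "claw": 0}
    - {"dx": -6.3, "dy": 25.9, "dz": 0, "ax": 0, "ay": 0, "az": 0.577, "claw": 0}
    - {"dx": -7.2, "dy": 29.6, "dz": 0, "ax": 0, "ay": 0, "az": 0.577, "claw": 0}

```text
clock: 20.67
eef_pos: [533.0, 187.3, 119.8]
tool_rot: [-1.569, 0.002, 0.464]
force: [0.3, -0.7, 0.1]
width: 42.8
```

Emit:
servo_tool:
  increments:
    - {"dx": -0.9, "dy": 3.7, "dz": 0, "ax": 0, "ay": 0, "az": 0, "claw": 0}
    - {"dx": -1.8, "dy": 7.4, "dz": 0, "ax": 0, "ay": 0, "az": 0, "claw": 0}
    - {"dx": -2.7, "dy": 11, "dz": -1, "ax": 0, "ay": 0, "az": 0, "claw": 0}
    - {"dx": -3.3, "dy": 13.05, "dz": -4, "ax": 0, "ay": 0, "az": 0, "claw": 0}
    - {"dx": -3.3, "dy": 13.05, "dz": -7, "ax": 0, "ay": 0, "az": 0, "claw": 0}
    - {"dx": -3.3, "dy": 13.05, "dz": -8.5, "ax": 0, "ay": 0, "az": 0, "claw": 0}
    - {"dx": -3.3, "dy": 13.05, "dz": -8.5, "ax": 0, "ay": 0, "az": 0, "claw": 0}
    - {"dx": -3.3, "dy": 13.05, "dz": -8.5, "ax": 0, "ay": 0, "az": 0, "claw": 0}

```text
clock: 21.33
eef_pos: [500.6, 315.3, 34.5]
tool_rot: [-1.57, 0.003, 0.46]
force: [0.8, 0.7, 0.1]
width: 42.5
```

```bash
python3 rests.py | grep top; python3 - <<'E'
from h import *
im=get_image('side'); cv2.imwrite('pics/c16.png',cv2.resize(im['color'][90:240,180:330,::-1],None,fx=4,fy=4,interpolation=cv2.INTER_CUBIC))
s=read_state(); print(s['eef_pos'],s['tool_rot'],s['force'],s['width'])
E
```

```text
top red [(192, [381, 209], [603.0, -156.0], [603.0, -157.0], 'yaw', 173.1, 'len', 81)]
top turq []
top amber [(419, [147, 149], [776.0, 589.0], [775.0, 588.0], 'yaw', -151.8, 'len', 120), (166, [366, 206], [611.0, -111.0], [611.0, -111.0], 'yaw', 173.8, 'len', 80)]
top blue [(186, [395, 211], [598.0, -201.0], [599.0, -201.0], 'yaw', 172.5, 'len', 81)]
[502.76203216 316.09591376  37.09935377] [-1.56990535 -0.00267816  0.45956172] [-0.65554708 -0.4861899  -0.82362446] 42.75406132906079
```

View pics/c16.png

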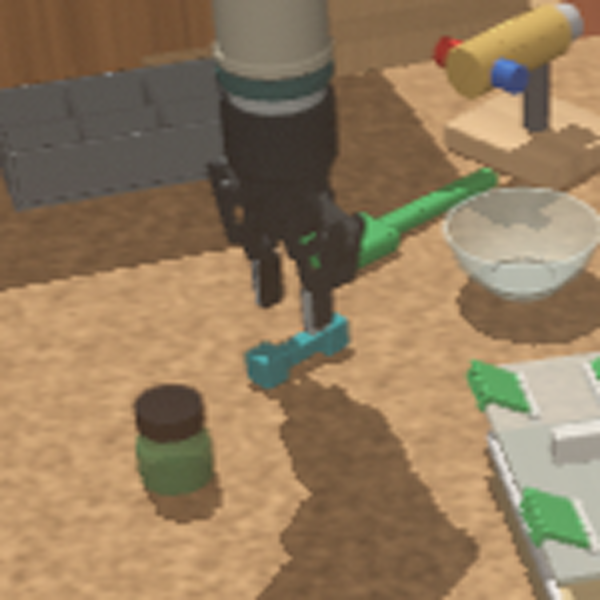

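Emit:
servo_tool:
  increments:
    - {"dx": 0, "dy": 0, "dz": -1.5, "ax": 0, "ay": 0, "az": 0, "claw": 0}
    - {"dx": 0, "dy": 0, "dz": -2.8, "ax": 0, "ay": 0, "az": 0, "claw": 0}
    - {"dx": 0, "dy": 0, "dz": -3.2, "ax": 0, "ay": 0, "az": 0, "claw": 0}
    - {"dx": 0, "dy": 0, "dz": -3.2, "ax": 0, "ay": 0, "az": 0, "claw": 1}
    - {"dx": 0, "dy": 0, "dz": -3.2, "ax": 0, "ay": 0, "az": 0, "claw": 1}
    - {"dx": 0, "dy": 0, "dz": -3.2, "ax": 0, "ay": 0, "az": 0, "claw": 1}
    - {"dx": 0, "dy": 0, "dz": -3.2, "ax": 0, "ay": 0, "az": 0, "claw": 1}
    - {"dx": 0, "dy": 0, "dz": -3.2, "ax": 0, "ay": 0, "az": 0, "claw": 1}

```text
clock: 22.15
eef_pos: [502.2, 316.5, 4.7]
tool_rot: [-1.57, -0.002, 0.461]
force: [-0.0, -1.0, 1.6]
width: 12.5
```

```bash
python3 - <<'E'
from h import *
im=get_image('side'); cv2.imwrite('pics/c17.png',cv2.resize(im['color'][90:240,180:330,::-1],None,fx=4,fy=4,interpolation=cv2.INTER_CUBIC))
s=read_state(); print(s['eef_pos'],s['tool_rot'],s['force'],s['width'])
E
```

```text
[502.15431593 316.46558625   4.64555437] [-1.56980074 -0.00186368  0.46047845] [-0.02835696 -0.8614094   2.29609718] 12.265090565547652
```

View pics/c17.png

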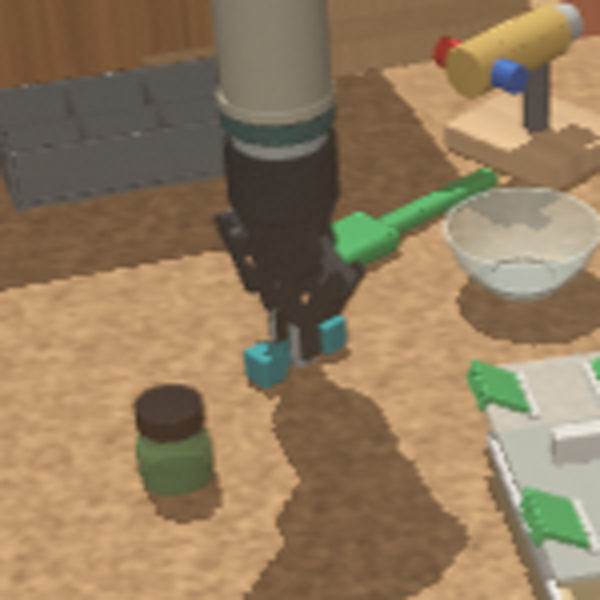

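Emit:
servo_tool:
  increments:
    - {"dx": 0, "dy": 0, "dz": 3, "ax": 0, "ay": 0, "az": 0, "claw": 1}
    - {"dx": 0, "dy": 0, "dz": 6.5, "ax": 0, "ay": 0, "az": 0, "claw": 1}
    - {"dx": 0, "dy": -2.5, "dz": 9, "ax": 0, "ay": 0, "az": -0.1, "claw": 1}
    - {"dx": 0, "dy": -6, "dz": 9.5, "ax": 0, "ay": 0, "az": -0.2, "claw": 1}
    - {"dx": 0, "dy": -10, "dz": 9.5, "ax": 0, "ay": 0, "az": -0.3, "claw": 1}
    - {"dx": 0, "dy": -14, "dz": 9.5, "ax": 0, "ay": 0, "az": -0.4, "claw": 1}
    - {"dx": 0, "dy": -18, "dz": 9.5, "ax": 0, "ay": 0, "az": -0.5, "claw": 1}
    - {"dx": 0, "dy": -22, "dz": 9.5, "ax": 0, "ay": 0, "az": -0.577, "claw": 1}

```text
clock: 22.87
eef_pos: [501.4, 94.9, 99.4]
tool_rot: [-1.57, -0.001, -0.12]
force: [0.4, -0.0, -1.2]
width: 12.3
```

Emit:
servo_tool:
  increments:
    - {"dx": 0, "dy": -4, "dz": 0, "ax": 0, "ay": 0, "az": 0, "claw": 1}
    - {"dx": 0, "dy": -8, "dz": 0, "ax": 0, "ay": 0, "az": 0, "claw": 1}
    - {"dx": 0, "dy": -12, "dz": 0, "ax": 0, "ay": 0, "az": 0, "claw": 1}
    - {"dx": 1, "dy": -16, "dz": 0, "ax": 0, "ay": 0, "az": 0, "claw": 1}
    - {"dx": 4.5, "dy": -16.1, "dz": 0, "ax": 0, "ay": 0, "az": 0, "claw": 1}
    - {"dx": 8, "dy": -16.1, "dz": 0, "ax": 0, "ay": 0, "az": 0, "claw": 1}
    - {"dx": 11, "dy": -16.1, "dz": 0, "ax": 0, "ay": 0, "az": 0, "claw": 1}
    - {"dx": 11, "dy": -16.1, "dz": 0, "ax": 0, "ay": 0, "az": 0, "claw": 1}

```text
clock: 23.53
eef_pos: [618.7, -64.5, 99.5]
tool_rot: [-1.57, -0.009, -0.114]
force: [0.9, 0.3, -0.3]
width: 12.4
```

```bash
python3 - <<'E'
from h import *
im=get_image('side'); cv2.imwrite('pics/c18.png',cv2.resize(im['color'][170:320,280:430,::-1],None,fx=4,fy=4,interpolation=cv2.INTER_CUBIC))
s=read_state(); print(s['eef_pos'],s['tool_rot'],s['force'],s['width'])
E
```

```text
[614.7504583  -64.46254426  98.93850839] [-1.57003034 -0.00402747 -0.11465352] [-0.58359952 -0.68264154 -1.20164523] 12.21372405025793
```

View pics/c18.png

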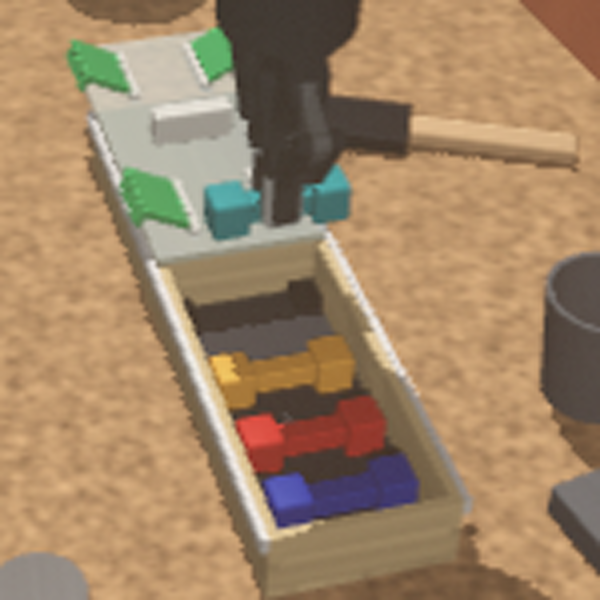

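Emit:
servo_tool:
  increments:
    - {"dx": 0, "dy": 0, "dz": 0, "ax": 0, "ay": 0, "az": 0, "claw": 1}
    - {"dx": 0, "dy": 0, "dz": 0, "ax": 0, "ay": 0, "az": 0, "claw": 1}
    - {"dx": 0, "dy": 0, "dz": -1.5, "ax": 0, "ay": 0, "az": 0, "claw": 1}
    - {"dx": 0, "dy": 0, "dz": -3, "ax": 0, "ay": 0, "az": 0, "claw": 1}
    - {"dx": 0, "dy": 0, "dz": -4, "ax": 0, "ay": 0, "az": 0, "claw": 1}
    - {"dx": 0, "dy": 0, "dz": -4, "ax": 0, "ay": 0, "az": 0, "claw": 1}
    - {"dx": 0, "dy": 0, "dz": -4, "ax": 0, "ay": 0, "az": 0, "claw": 1}

```text
clock: 24.17
eef_pos: [610.8, -64.7, 58.8]
tool_rot: [-1.57, 0.001, -0.117]
force: [-0.5, 0.3, -1.2]
width: 12.7
```

Emit:
servo_tool:
  increments:
    - {"dx": 0.08, "dy": 0, "dz": -1.5, "ax": 0, "ay": 0, "az": 0, "claw": 1}
    - {"dx": 0.08, "dy": 0, "dz": -3, "ax": 0, "ay": 0, "az": 0, "claw": 1}
    - {"dx": 0.08, "dy": 0, "dz": -4.2, "ax": 0, "ay": 0, "az": 0, "claw": 1}
    - {"dx": 0.08, "dy": 0, "dz": -4.7, "ax": 0, "ay": 0, "az": 0, "claw": 1}
    - {"dx": 0.08, "dy": 0, "dz": -4.7, "ax": 0, "ay": 0, "az": 0, "claw": 1}
    - {"dx": 0.08, "dy": 0, "dz": -4.7, "ax": 0, "ay": 0, "az": 0, "claw": 1}

```text
clock: 24.67
eef_pos: [612.8, -64.9, 12.5]
tool_rot: [-1.57, -0.001, -0.117]
force: [-0.7, -0.0, -0.9]
width: 12.2
```

Emit:
servo_tool:
  increments:
    - {"dx": 0, "dy": 0, "dz": -0.13, "ax": 0, "ay": 0, "az": 0, "claw": 1}
    - {"dx": 0, "dy": 0, "dz": -0.13, "ax": 0, "ay": 0, "az": 0, "claw": 0.3}
    - {"dx": 0, "dy": 0, "dz": -0.13, "ax": 0, "ay": 0, "az": 0, "claw": 0.3}
    - {"dx": 0, "dy": 0, "dz": -0.13, "ax": 0, "ay": 0, "az": 0, "claw": 0.3}
    - {"dx": 0, "dy": 0, "dz": 1.5, "ax": 0, "ay": 0, "az": 0, "claw": 0.3}
    - {"dx": 0, "dy": 0, "dz": 5, "ax": 0, "ay": 0, "az": 0, "claw": 0.3}
    - {"dx": 0, "dy": 0, "dz": 9, "ax": 0, "ay": 0, "az": 0, "claw": 0.3}
    - {"dx": 0, "dy": 0, "dz": 11, "ax": 0, "ay": 0, "az": 0, "claw": 0.3}

```text
clock: 25.33
eef_pos: [614.3, -65.6, 126.2]
tool_rot: [-1.57, -0.006, -0.117]
force: [0.9, 0.6, 0.4]
width: 30.3
```

Emit:
servo_tool:
  increments:
    - {"dx": 0.4, "dy": 4, "dz": 0, "ax": 0, "ay": 0, "az": 0, "claw": 0.2}
    - {"dx": 0.8, "dy": 8, "dz": 0, "ax": 0, "ay": 0, "az": 0, "claw": 0.2}
    - {"dx": 1.2, "dy": 12, "dz": 0, "ax": 0, "ay": 0, "az": 0, "claw": 0.2}
    - {"dx": 1.7, "dy": 14.5, "dz": 0, "ax": 0, "ay": 0, "az": 0, "claw": 0.2}
    - {"dx": 1.7, "dy": 14.5, "dz": 0, "ax": 0, "ay": 0, "az": 0, "claw": 0.2}
    - {"dx": 1.7, "dy": 14.5, "dz": 0, "ax": 0, "ay": 0, "az": 0, "claw": 0.2}
    - {"dx": 1.7, "dy": 14.5, "dz": 0, "ax": 0, "ay": 0, "az": 0, "claw": 0.2}

```text
clock: 25.92
eef_pos: [629.4, 79.2, 122.3]
tool_rot: [-1.571, -0.001, -0.117]
force: [0.6, -0.1, -0.3]
width: 34.0
```

```bash
python3 rests.py | grep top; python3 - <<'E'
from h import *
im=get_image('side'); a=cv2.resize(im['color'][160:310,280:430,::-1],None,fx=4,fy=4,interpolation=cv2.INTER_CUBIC)
cv2.imwrite('pics/c19.png',a)
s=read_state(); print(s['eef_pos'],s['tool_rot'],s['force'],s['width'])
E
```

```text
top red [(157, [381, 210], [603.0, -157.0], [603.0, -157.0], 'yaw', 173.7, 'len', 80)]
top turq [(143, [351, 206], [612.0, -64.0], [615.0, -65.0], 'yaw', 173.2, 'len', 79)]
top amber [(421, [147, 149], [776.0, 589.0], [775.0, 588.0], 'yaw', -151.8, 'len', 120)]
top blue [(159, [395, 211], [600.0, -202.0], [599.0, -202.0], 'yaw', 173.6, 'len', 80)]
[629.51321541  78.11216056 122.37073554] [-1.57073335e+00 -1.16485780e-03 -1.19421621e-01] [ 0.35596742  0.31480141 -1.05690505] 34.148910957543606
```

View pics/c19.png

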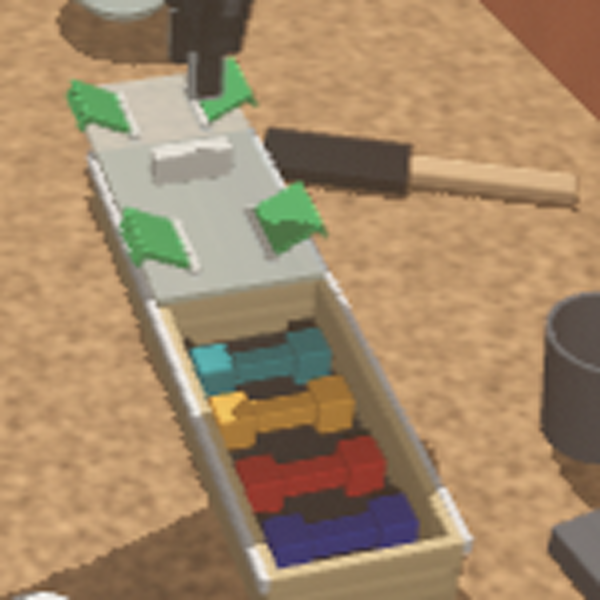

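All four rests are in their own bays. Next is gripping the fin and closing the cover.

Emit:
servo_tool:
  increments:
    - {"dx": 0, "dy": 0.15, "dz": -2.5, "ax": 0, "ay": 0, "az": 0, "claw": 0.2}
    - {"dx": 0, "dy": 0.15, "dz": -4.5, "ax": 0, "ay": 0, "az": 0, "claw": 0.2}
    - {"dx": 0, "dy": 0.15, "dz": -6, "ax": 0, "ay": 0, "az": 0, "claw": 0.2}
    - {"dx": 0, "dy": 0.15, "dz": -6.7, "ax": 0, "ay": 0, "az": 0, "claw": 0.2}
    - {"dx": 0, "dy": 0.15, "dz": -6.7, "ax": 0, "ay": 0, "az": 0, "claw": 0.2}
    - {"dx": 0, "dy": 0.15, "dz": -6.7, "ax": 0, "ay": 0, "az": 0, "claw": 0.2}
    - {"dx": 0, "dy": 0.15, "dz": -6.7, "ax": 0, "ay": 0, "az": 0, "claw": 0.2}

```text
clock: 26.65
eef_pos: [630.5, 81.1, 56.2]
tool_rot: [-1.57, -0.003, -0.117]
force: [-0.0, -0.3, 0.5]
width: 34.0
```

Emit:
servo_tool:
  increments:
    - {"dx": 0, "dy": 0, "dz": 0, "ax": 0, "ay": 0, "az": 0, "claw": 1}
    - {"dx": 0, "dy": 0, "dz": 0, "ax": 0, "ay": 0, "az": 0, "claw": 1}
    - {"dx": 0, "dy": 0, "dz": 0, "ax": 0, "ay": 0, "az": 0, "claw": 1}
    - {"dx": 0, "dy": 0, "dz": 0, "ax": 0, "ay": 0, "az": 0, "claw": 1}
    - {"dx": 0, "dy": 0, "dz": 0, "ax": 0, "ay": 0, "az": 0, "claw": 1}

```text
clock: 27.07
eef_pos: [630.2, 79.7, 56.5]
tool_rot: [-1.572, -0.003, -0.118]
force: [-1.5, -4.7, 5.7]
width: 12.4
```

Emit:
servo_tool:
  increments:
    - {"dx": -0.1, "dy": -1, "dz": 0, "ax": 0, "ay": 0, "az": 0, "claw": 1}
    - {"dx": -0.3, "dy": -2.7, "dz": 0, "ax": 0, "ay": 0, "az": 0, "claw": 1}
    - {"dx": -0.6, "dy": -5, "dz": 0, "ax": 0, "ay": 0, "az": 0, "claw": 1}
    - {"dx": -0.9, "dy": -7.5, "dz": 0, "ax": 0, "ay": 0, "az": 0, "claw": 1}
    - {"dx": -1.17, "dy": -10, "dz": 0, "ax": 0, "ay": 0, "az": 0, "claw": 1}
    - {"dx": -1.46, "dy": -12.5, "dz": 0, "ax": 0, "ay": 0, "az": 0, "claw": 1}
    - {"dx": -1.75, "dy": -15, "dz": 0, "ax": 0, "ay": 0, "az": 0, "claw": 1}
    - {"dx": -2.04, "dy": -17.5, "dz": 0, "ax": 0, "ay": 0, "az": 0, "claw": 1}

```text
clock: 27.73
eef_pos: [610.1, -91.3, 56.5]
tool_rot: [-1.566, -0.002, -0.115]
force: [0.1, 5.2, 7.6]
width: 12.5
```

Emit:
servo_tool:
  increments:
    - {"dx": -0.2, "dy": -1.7, "dz": 0, "ax": 0, "ay": 0, "az": 0, "claw": 1}
    - {"dx": -0.35, "dy": -3, "dz": 0, "ax": 0, "ay": 0, "az": 0, "claw": 1}
    - {"dx": -0.41, "dy": -3.5, "dz": 0, "ax": 0, "ay": 0, "az": 0, "claw": 1}
    - {"dx": -0.41, "dy": -3.5, "dz": 0, "ax": 0, "ay": 0, "az": 0, "claw": 1}

```text
clock: 28.07
eef_pos: [605.6, -130.2, 56.5]
tool_rot: [-1.571, -0.003, -0.118]
force: [-1.8, -2.1, 6.9]
width: 12.6
```

Emit:
servo_tool:
  increments:
    - {"dx": -0.04, "dy": -0.3, "dz": 0, "ax": 0, "ay": 0, "az": 0, "claw": 1}
    - {"dx": -0.06, "dy": -0.5, "dz": 0, "ax": 0, "ay": 0, "az": 0, "claw": 1}
    - {"dx": -0.06, "dy": -0.5, "dz": 0, "ax": 0, "ay": 0, "az": 0, "claw": 1}
    - {"dx": -0.06, "dy": -0.5, "dz": 0, "ax": 0, "ay": 0, "az": 0, "claw": 1}

```text
clock: 28.4
eef_pos: [605.4, -132.3, 56.5]
tool_rot: [-1.568, -0.003, -0.116]
force: [-0.8, 0.2, 8.8]
width: 12.4
```

Emit:
servo_tool:
  increments:
    - {"dx": -0.04, "dy": -0.4, "dz": 0, "ax": 0, "ay": 0, "az": 0, "claw": 1}
    - {"dx": -0.04, "dy": -0.4, "dz": 0, "ax": 0, "ay": 0, "az": 0, "claw": 1}
    - {"dx": -0.04, "dy": -0.4, "dz": 0, "ax": 0, "ay": 0, "az": 0, "claw": 1}

```text
clock: 28.65
eef_pos: [605.3, -132.9, 56.4]
tool_rot: [-1.564, -0.002, -0.114]
force: [-1.3, 6.4, 9.9]
width: 12.5
```

Emit:
servo_tool:
  increments:
    - {"dx": -0.03, "dy": -0.3, "dz": 0, "ax": 0, "ay": 0, "az": 0, "claw": 1}
    - {"dx": -0.03, "dy": -0.3, "dz": 0, "ax": 0, "ay": 0, "az": 0, "claw": 1}
    - {"dx": -0.03, "dy": -0.3, "dz": 0, "ax": 0, "ay": 0, "az": 0, "claw": 1}

```text
clock: 28.9
eef_pos: [605.3, -133.0, 56.4]
tool_rot: [-1.56, -0.001, -0.113]
force: [-1.5, 10.5, 12.5]
width: 12.5
```

The cover is hard against its shut stop, with 10.5 N of reaction. I'll release it and rise.

Emit:
servo_tool:
  increments:
    - {"dx": 0.03, "dy": 0.4, "dz": 0, "ax": 0, "ay": 0, "az": 0, "claw": 1}
    - {"dx": 0.03, "dy": 0.4, "dz": 0, "ax": 0, "ay": 0, "az": 0, "claw": 0.2}
    - {"dx": 0.03, "dy": 0.4, "dz": 0, "ax": 0, "ay": 0, "az": 0, "claw": 0.2}
    - {"dx": 0.03, "dy": 0.4, "dz": 0, "ax": 0, "ay": 0, "az": 0, "claw": 0.2}
    - {"dx": 0.03, "dy": 0.4, "dz": 0.5, "ax": 0, "ay": 0, "az": 0, "claw": 0.2}
    - {"dx": 0.03, "dy": 0.4, "dz": 3, "ax": 0, "ay": 0, "az": 0, "claw": 0.2}
    - {"dx": 0.03, "dy": 0.4, "dz": 6, "ax": 0, "ay": 0, "az": 0, "claw": 0.2}
    - {"dx": 0.03, "dy": 0.4, "dz": 9, "ax": 0, "ay": 0, "az": 0, "claw": 1}

```text
clock: 29.57
eef_pos: [603.3, -136.6, 145.6]
tool_rot: [-1.57, 0.001, -0.117]
force: [0.5, -0.1, -0.8]
width: 23.0
```

```bash
python3 - <<'E'
from h import *
im=get_image('side'); a=cv2.resize(im['color'][160:310,280:430,::-1],None,fx=4,fy=4,interpolation=cv2.INTER_CUBIC)
cv2.imwrite('pics/c20.png',a)
s=read_state(); print(s['eef_pos'],s['tool_rot'],s['force'],s['width'])
yaw=np.radians(-6.65); ex=np.array([np.cos(yaw),np.sin(yaw)]); ey=np.array([-np.sin(yaw),np.cos(yaw)]); o=np.array([604.9,-132.8])
for n,x,y in [('tab1',-1,-1),('tab2',-1,1),('tab3',1,1),('tab4',1,-1)]: print(n,o+48*x*ex+70*y*ey)
E
```

```text
[ 607.02521862 -138.2184111   152.10910422] [-1.5713357  -0.00946649 -0.11765389] [ 1.44018825 -0.74156197  2.72989926] 15.965193947251707
tab1 [ 549.11666073 -196.77045459]
tab2 [565.32921903 -57.71236258]
tab3 [660.68333927 -68.82954541]
tab4 [ 644.47078097 -207.88763742]
```

View pics/c20.png

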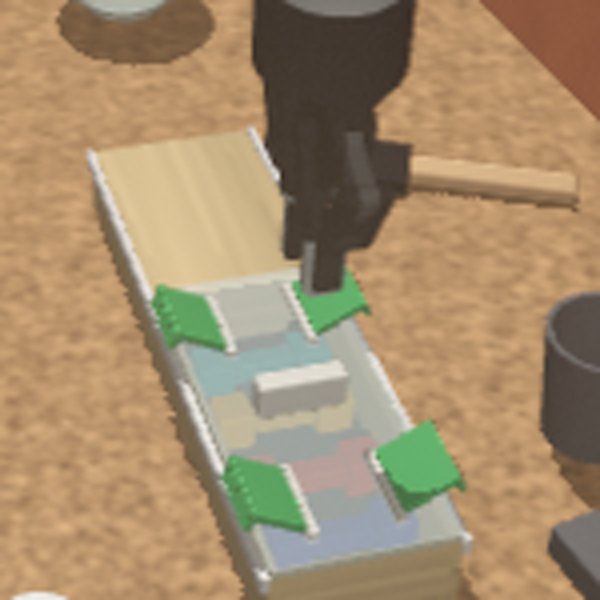

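The cover is shut with all four rests visible beneath it. Next are the tabs, starting with tab1.

Emit:
servo_tool:
  increments:
    - {"dx": -2.8, "dy": -2.9, "dz": 0, "ax": 0, "ay": 0, "az": 0, "claw": 1}
    - {"dx": -5.6, "dy": -5.9, "dz": 0, "ax": 0, "ay": 0, "az": 0, "claw": 1}
    - {"dx": -5.6, "dy": -5.9, "dz": -3, "ax": 0, "ay": 0, "az": 0, "claw": 1}
    - {"dx": -5.6, "dy": -5.9, "dz": -5, "ax": 0, "ay": 0, "az": 0, "claw": 1}
    - {"dx": -5.6, "dy": -5.9, "dz": -5, "ax": 0, "ay": 0, "az": 0, "claw": 1}
    - {"dx": -5.6, "dy": -5.9, "dz": -5, "ax": 0, "ay": 0, "az": 0, "claw": 1}
    - {"dx": -5.6, "dy": -5.9, "dz": -5, "ax": 0, "ay": 0, "az": 0, "claw": 1}

```text
clock: 30.2
eef_pos: [548.9, -195.4, 95.9]
tool_rot: [-1.57, -0.002, -0.116]
force: [-0.6, -1.4, 0.9]
width: -0.2
```

```bash
python3 - <<'E'
from h import *
im=get_image('side'); a=cv2.resize(im['color'][160:310,280:430,::-1],None,fx=4,fy=4,interpolation=cv2.INTER_CUBIC)
cv2.imwrite('pics/c21.png',a)
s=read_state(); print(s['eef_pos'],s['tool_rot'],s['force'],s['width'])
im=get_image('top'); hsv=cv2.cvtColor(im['color'],cv2.COLOR_RGB2HSV)
m=cv2.inRange(hsv,(55,120,50),(75,255,255)); n,l,st,ce=cv2.connectedComponentsWithStats(m)
for i in range(1,n):
    if st[i,4]>30: print(st[i],ce[i],onz(im,*ce[i],60.))
E
```

```text
[ 549.1571412  -195.42662753   96.1945733 ] [-1.57042469 -0.00291104 -0.11585782] [ 0.63937896 -0.16447678 -0.1291548 ] 0.1963276017391557
[167 166  31  58 564] [182.64007092 200.15248227] [608.51835238 444.94423515  60.        ]
[347 184  15  13 156] [354.03205128 190.06410256] [654.19898569 -67.21607273  60.        ]
[392 191  16  13 161] [399.8447205  196.83850932] [ 637.88567896 -205.96068794   60.        ]
[343 212  15  12 151] [350.21854305 217.7615894 ] [570.45672764 -57.10119955  60.        ]
```

View pics/c21.png

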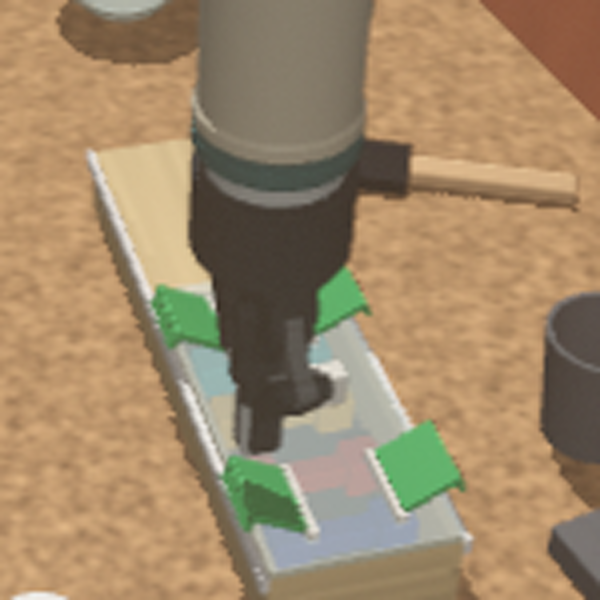

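Emit:
servo_tool:
  increments:
    - {"dx": 0, "dy": 0, "dz": -1, "ax": 0, "ay": 0, "az": 0, "claw": 1}
    - {"dx": 0, "dy": 0, "dz": -2, "ax": 0, "ay": 0, "az": 0, "claw": 1}
    - {"dx": 0, "dy": 0, "dz": -2.6, "ax": 0, "ay": 0, "az": 0, "claw": 1}
    - {"dx": 0, "dy": 0, "dz": -3.1, "ax": 0, "ay": 0, "az": 0, "claw": 1}
    - {"dx": 0, "dy": 0, "dz": -3.5, "ax": 0, "ay": 0, "az": 0, "claw": 1}
    - {"dx": 0, "dy": 0, "dz": -3.8, "ax": 0, "ay": 0, "az": 0, "claw": 1}
    - {"dx": 0, "dy": 0, "dz": -3.9, "ax": 0, "ay": 0, "az": 0, "claw": 1}
    - {"dx": 0, "dy": 0, "dz": -3.9, "ax": 0, "ay": 0, "az": 0, "claw": 1}

```text
clock: 30.97
eef_pos: [548.1, -195.2, 55.9]
tool_rot: [-1.57, -0.001, -0.117]
force: [-0.7, -0.2, 0.9]
width: -0.0
```

```bash
python3 - <<'E'
from h import *
im=get_image('side'); a=cv2.resize(im['color'][160:310,280:430,::-1],None,fx=4,fy=4,interpolation=cv2.INTER_CUBIC)
cv2.imwrite('pics/c22.png',a)
s=read_state(); print(s['eef_pos'],s['tool_rot'],s['force'],s['width'])
E
```

```text
[ 548.26365069 -195.26522161   56.02469713] [-1.56992347e+00 -1.22517881e-03 -1.16502602e-01] [ 0.74760485 -0.42774306  0.18264257] -0.07665703438203882
```

View pics/c22.png

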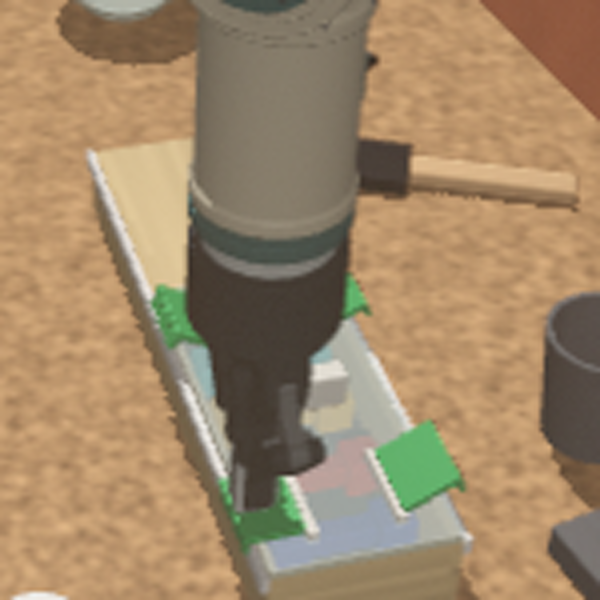

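Emit:
servo_tool:
  increments:
    - {"dx": 0, "dy": 0, "dz": 2, "ax": 0, "ay": 0, "az": 0, "claw": 1}
    - {"dx": 0, "dy": 0, "dz": 4.2, "ax": 0, "ay": 0, "az": 0, "claw": 1}
    - {"dx": 0.4, "dy": 3.5, "dz": 4.2, "ax": 0, "ay": 0, "az": 0, "claw": 1}
    - {"dx": 0.8, "dy": 7, "dz": 4.2, "ax": 0, "ay": 0, "az": 0, "claw": 1}
    - {"dx": 1.2, "dy": 10.5, "dz": 4.2, "ax": 0, "ay": 0, "az": 0, "claw": 1}
    - {"dx": 1.7, "dy": 13.85, "dz": 4.2, "ax": 0, "ay": 0, "az": 0, "claw": 1}
    - {"dx": 1.7, "dy": 13.85, "dz": 4.2, "ax": 0, "ay": 0, "az": 0, "claw": 1}
    - {"dx": 1.7, "dy": 13.85, "dz": 4.2, "ax": 0, "ay": 0, "az": 0, "claw": 1}

```text
clock: 31.68
eef_pos: [565.7, -53.4, 98.0]
tool_rot: [-1.569, -0.001, -0.111]
force: [-0.2, -1.3, 0.0]
width: 0.3
```

```bash
python3 - <<'E'
from h import *
im=get_image('side'); a=cv2.resize(im['color'][160:310,280:430,::-1],None,fx=4,fy=4,interpolation=cv2.INTER_CUBIC)
cv2.imwrite('pics/c23.png',a)
s=read_state(); print(s['eef_pos'],s['tool_rot'],s['force'],s['width'])
E
```

```text
[565.39375803 -56.08774883  98.23930206] [-1.57019201 -0.00158067 -0.11440052] [-0.67255318 -0.38512238  0.32560934] -0.0197277601863865
```

View pics/c23.png

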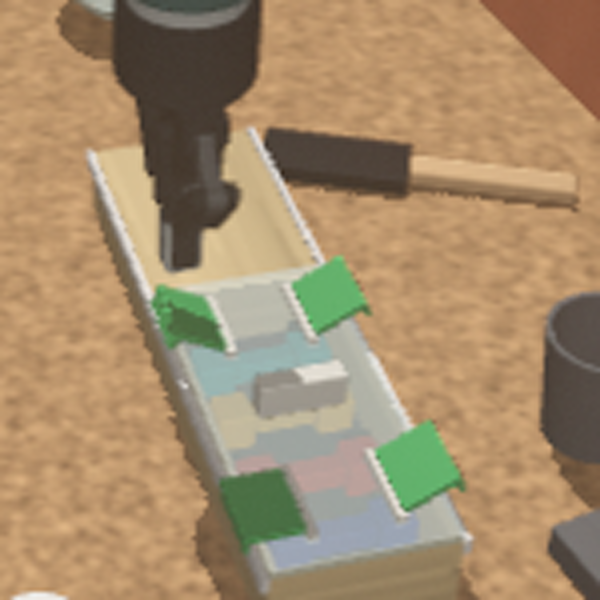

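Tab1 is flat. I'll press tab2, then rise.

Emit:
servo_tool:
  increments:
    - {"dx": 0, "dy": 0, "dz": -1, "ax": 0, "ay": 0, "az": 0, "claw": 1}
    - {"dx": 0, "dy": 0, "dz": -2, "ax": 0, "ay": 0, "az": 0, "claw": 1}
    - {"dx": 0, "dy": 0, "dz": -2.7, "ax": 0, "ay": 0, "az": 0, "claw": 1}
    - {"dx": 0, "dy": 0, "dz": -3.3, "ax": 0, "ay": 0, "az": 0, "claw": 1}
    - {"dx": 0, "dy": 0, "dz": -3.7, "ax": 0, "ay": 0, "az": 0, "claw": 1}
    - {"dx": 0, "dy": 0, "dz": -4, "ax": 0, "ay": 0, "az": 0, "claw": 1}
    - {"dx": 0, "dy": 0, "dz": -4.2, "ax": 0, "ay": 0, "az": 0, "claw": 1}
    - {"dx": 0, "dy": 0, "dz": -4.2, "ax": 0, "ay": 0, "az": 0, "claw": 1}

```text
clock: 32.4
eef_pos: [565.1, -57.1, 55.8]
tool_rot: [-1.57, -0.001, -0.117]
force: [0.5, 0.9, 0.1]
width: 0.2
```

Emit:
servo_tool:
  increments:
    - {"dx": 0, "dy": 0, "dz": 2, "ax": 0, "ay": 0, "az": 0, "claw": 1}
    - {"dx": 0, "dy": 0, "dz": 5, "ax": 0, "ay": 0, "az": 0, "claw": 1}
    - {"dx": 3, "dy": -0.35, "dz": 6, "ax": 0, "ay": 0, "az": 0, "claw": 1}
    - {"dx": 6.5, "dy": -0.8, "dz": 6, "ax": 0, "ay": 0, "az": 0, "claw": 1}
    - {"dx": 9.5, "dy": -1.15, "dz": 5, "ax": 0, "ay": 0, "az": 0, "claw": 1}
    - {"dx": 9.5, "dy": -1.15, "dz": 4.2, "ax": 0, "ay": 0, "az": 0, "claw": 1}
    - {"dx": 9.5, "dy": -1.15, "dz": 4.2, "ax": 0, "ay": 0, "az": 0, "claw": 1}
    - {"dx": 9.5, "dy": -1.15, "dz": 4.2, "ax": 0, "ay": 0, "az": 0, "claw": 1}

```text
clock: 33.07
eef_pos: [658.5, -68.1, 97.1]
tool_rot: [-1.57, 0.002, -0.117]
force: [-0.5, -0.1, -0.0]
width: -0.0
```

```bash
python3 - <<'E'
from h import *
im=get_image('side'); a=cv2.resize(im['color'][160:310,280:430,::-1],None,fx=4,fy=4,interpolation=cv2.INTER_CUBIC)
cv2.imwrite('pics/c24.png',a)
s=read_state(); print(s['eef_pos'],s['tool_rot'],s['force'],s['width'])
E
```

```text
[658.62618279 -68.24357219  97.72181445] [-1.56983115e+00  1.18016576e-03 -1.17101154e-01] [ 0.31385795 -0.2904394   0.39733338] 0.06950493783691643
```

View pics/c24.png

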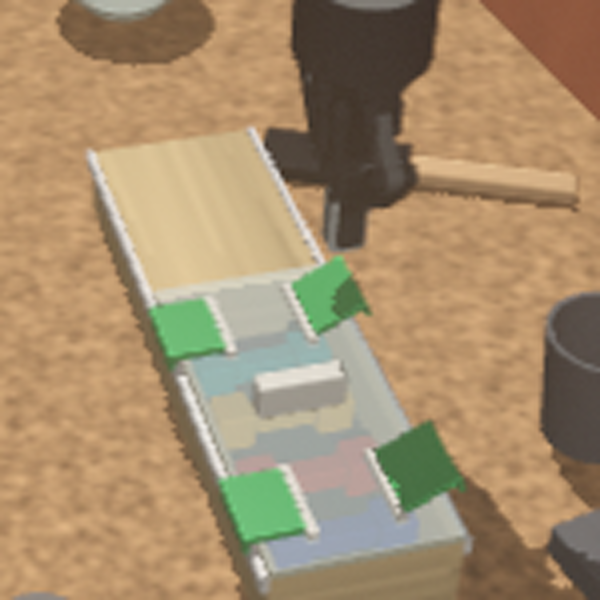

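Tabs 1 and 2 are flat. Next is tab3, then on to tab4.

Emit:
servo_tool:
  increments:
    - {"dx": 0, "dy": 0, "dz": -1, "ax": 0, "ay": 0, "az": 0, "claw": 1}
    - {"dx": 0, "dy": 0, "dz": -2, "ax": 0, "ay": 0, "az": 0, "claw": 1}
    - {"dx": 0, "dy": 0, "dz": -2.7, "ax": 0, "ay": 0, "az": 0, "claw": 1}
    - {"dx": 0, "dy": 0, "dz": -3.3, "ax": 0, "ay": 0, "az": 0, "claw": 1}
    - {"dx": 0, "dy": 0, "dz": -3.7, "ax": 0, "ay": 0, "az": 0, "claw": 1}
    - {"dx": 0, "dy": 0, "dz": -4, "ax": 0, "ay": 0, "az": 0, "claw": 1}
    - {"dx": 0, "dy": 0, "dz": -4.2, "ax": 0, "ay": 0, "az": 0, "claw": 1}
    - {"dx": 0, "dy": 0, "dz": -4.2, "ax": 0, "ay": 0, "az": 0, "claw": 1}

```text
clock: 33.78
eef_pos: [659.6, -68.2, 55.8]
tool_rot: [-1.57, 0.0, -0.117]
force: [0.4, 0.5, 0.9]
width: -0.2
```

Emit:
servo_tool:
  increments:
    - {"dx": 0, "dy": 0, "dz": 2, "ax": 0, "ay": 0, "az": 0, "claw": 1}
    - {"dx": 0, "dy": 0, "dz": 4.2, "ax": 0, "ay": 0, "az": 0, "claw": 1}
    - {"dx": -0.4, "dy": -3.5, "dz": 4.2, "ax": 0, "ay": 0, "az": 0, "claw": 1}
    - {"dx": -0.8, "dy": -7, "dz": 4.2, "ax": 0, "ay": 0, "az": 0, "claw": 1}
    - {"dx": -1.2, "dy": -10.5, "dz": 4.2, "ax": 0, "ay": 0, "az": 0, "claw": 1}
    - {"dx": -1.55, "dy": -13.9, "dz": 4.2, "ax": 0, "ay": 0, "az": 0, "claw": 1}
    - {"dx": -1.55, "dy": -13.9, "dz": 4.2, "ax": 0, "ay": 0, "az": 0, "claw": 1}
    - {"dx": -1.55, "dy": -13.9, "dz": 4.2, "ax": 0, "ay": 0, "az": 0, "claw": 1}

```text
clock: 34.45
eef_pos: [643.3, -211.3, 98.3]
tool_rot: [-1.572, -0.001, -0.122]
force: [1.5, 0.6, 0.6]
width: 0.1
```

```bash
python3 - <<'E'
from h import *
im=get_image('side'); a=cv2.resize(im['color'][160:310,280:430,::-1],None,fx=4,fy=4,interpolation=cv2.INTER_CUBIC)
cv2.imwrite('pics/c25.png',a)
s=read_state(); print(s['eef_pos'],s['tool_rot'],s['force'],s['width'])
E
```

```text
[ 644.10068038 -208.12601652   97.94699772] [-1.56955847e+00 -6.22296061e-04 -1.18701756e-01] [ 0.48495474  0.13461999 -0.03156694] 0.03749272606119287
```

View pics/c25.png

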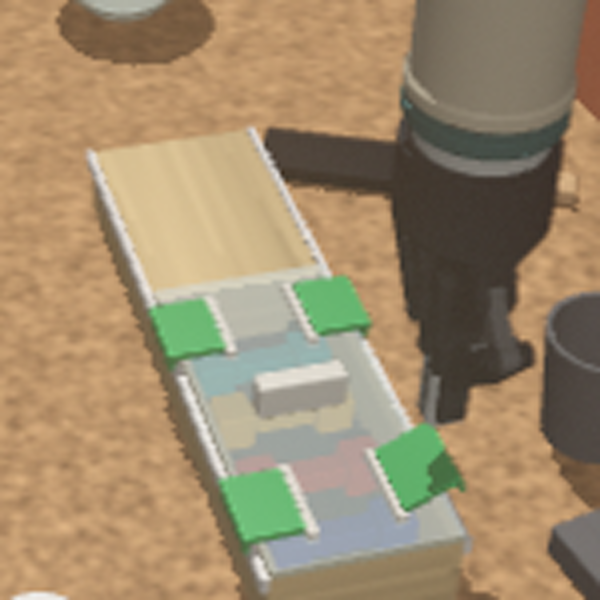

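Emit:
servo_tool:
  increments:
    - {"dx": 0, "dy": 0, "dz": -1, "ax": 0, "ay": 0, "az": 0, "claw": 1}
    - {"dx": 0, "dy": 0, "dz": -2, "ax": 0, "ay": 0, "az": 0, "claw": 1}
    - {"dx": 0, "dy": 0, "dz": -2.7, "ax": 0, "ay": 0, "az": 0, "claw": 1}
    - {"dx": 0, "dy": 0, "dz": -3.3, "ax": 0, "ay": 0, "az": 0, "claw": 1}
    - {"dx": 0, "dy": 0, "dz": -3.7, "ax": 0, "ay": 0, "az": 0, "claw": 1}
    - {"dx": 0, "dy": 0, "dz": -4, "ax": 0, "ay": 0, "az": 0, "claw": 1}
    - {"dx": 0, "dy": 0, "dz": -4.2, "ax": 0, "ay": 0, "az": 0, "claw": 1}
    - {"dx": 0, "dy": 0, "dz": -4.2, "ax": 0, "ay": 0, "az": 0, "claw": 1}

```text
clock: 35.17
eef_pos: [643.9, -206.6, 55.8]
tool_rot: [-1.569, 0.001, -0.116]
force: [-0.8, -0.3, -0.2]
width: 0.2
```

Emit:
servo_tool:
  increments:
    - {"dx": 0, "dy": 0, "dz": 2, "ax": 0, "ay": 0, "az": 0, "claw": 1}
    - {"dx": 0, "dy": 0, "dz": 5, "ax": 0, "ay": 0, "az": 0, "claw": 1}
    - {"dx": 0, "dy": 0, "dz": 9, "ax": 0, "ay": 0, "az": 0, "claw": 1}
    - {"dx": -3, "dy": -3, "dz": 12, "ax": 0, "ay": 0, "az": 0, "claw": 1}
    - {"dx": -6, "dy": -6, "dz": 14, "ax": 0, "ay": 0, "az": 0, "claw": 1}
    - {"dx": -9, "dy": -9, "dz": 14, "ax": 0, "ay": 0, "az": 0, "claw": 1}
    - {"dx": -11, "dy": -11, "dz": 14, "ax": 0, "ay": 0, "az": 0, "claw": 1}
    - {"dx": -11, "dy": -11, "dz": 14, "ax": 0, "ay": 0, "az": 0, "claw": 1}

```text
clock: 35.83
eef_pos: [526.3, -326.3, 198.1]
tool_rot: [-1.577, 0.002, -0.129]
force: [-0.9, -1.9, -0.6]
width: -0.1
```

Emit:
servo_tool:
  increments:
    - {"dx": -2, "dy": -3, "dz": 0, "ax": 0, "ay": 0, "az": 0, "claw": 1}
    - {"dx": -4, "dy": -6, "dz": 0, "ax": 0, "ay": 0, "az": 0, "claw": 1}
    - {"dx": -5, "dy": -8, "dz": 0, "ax": 0, "ay": 0, "az": 0, "claw": 1}
    - {"dx": -5, "dy": -8, "dz": 0, "ax": 0, "ay": 0, "az": 0, "claw": 1}
    - {"dx": -5, "dy": -8, "dz": 0, "ax": 0, "ay": 0, "az": 0, "claw": 1}

```text
clock: 36.25
eef_pos: [483.0, -398.6, 195.9]
tool_rot: [-1.57, -0.0, -0.12]
force: [0.1, 0.3, -0.1]
width: 0.4
```

```bash
python3 - <<'E'
from h import *
im=get_image('side'); a=cv2.resize(im['color'][160:310,280:430,::-1],None,fx=4,fy=4,interpolation=cv2.INTER_CUBIC)
cv2.imwrite('pics/c26.png',a); save(im,'side_end')
s=read_state(); print(s['clock'],s['eef_pos'],s['tool_rot'],s['force'],s['width'])
im=get_image('top'); save(im,'top_end')
E
```

```text
36.3 [ 484.42294294 -396.8207529   195.65436247] [-1.56867524e+00 -4.56138818e-04 -1.17414951e-01] [ 0.45487907 -0.1896828  -0.17964687] -0.07092640790563856
```

View pics/c26.png

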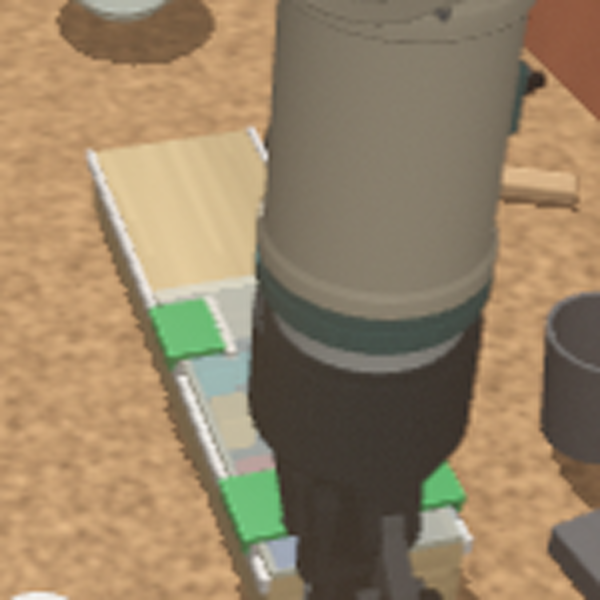

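View pics/top_end.png

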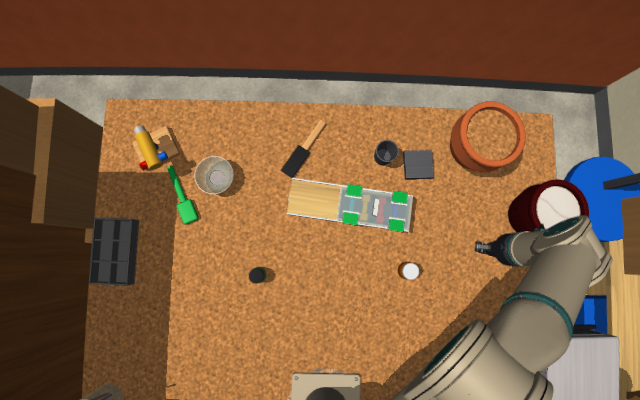

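The arm blocks the side view of tab4, so I'll move clear to confirm it.

Emit:
servo_tool:
  increments:
    - {"dx": -1, "dy": 4, "dz": 1, "ax": 0, "ay": 0, "az": 0, "claw": 1}
    - {"dx": -2, "dy": 8, "dz": 2, "ax": 0, "ay": 0, "az": 0, "claw": 1}
    - {"dx": -3, "dy": 12, "dz": 3, "ax": 0, "ay": 0, "az": 0, "claw": 1}
    - {"dx": -4, "dy": 16, "dz": 4, "ax": 0, "ay": 0, "az": 0, "claw": 1}
    - {"dx": -5, "dy": 20, "dz": 5, "ax": 0, "ay": 0, "az": 0, "claw": 1}
    - {"dx": -6, "dy": 24, "dz": 5, "ax": 0, "ay": 0, "az": 0, "claw": 1}
    - {"dx": -7, "dy": 28, "dz": 5, "ax": 0, "ay": 0, "az": 0, "claw": 1}
    - {"dx": -7, "dy": 28, "dz": 5, "ax": 0, "ay": 0, "az": 0, "claw": 1}

```text
clock: 37.02
eef_pos: [412.4, -106.9, 245.3]
tool_rot: [-1.563, 0.004, -0.103]
force: [-0.4, 0.7, -0.6]
width: -0.0
```

Emit:
servo_tool:
  increments:
    - {"dx": 0, "dy": 4, "dz": 0, "ax": 0, "ay": 0, "az": 0, "claw": 1}
    - {"dx": 0, "dy": 8, "dz": 0, "ax": 0, "ay": 0, "az": 0, "claw": 1}
    - {"dx": 0, "dy": 12, "dz": 0, "ax": 0, "ay": 0, "az": 0, "claw": 1}
    - {"dx": 0, "dy": 16, "dz": 0, "ax": 0, "ay": 0, "az": 0, "claw": 1}
    - {"dx": 0, "dy": 20, "dz": 0, "ax": 0, "ay": 0, "az": 0, "claw": 1}
    - {"dx": 0, "dy": 20, "dz": 0, "ax": 0, "ay": 0, "az": 0, "claw": 1}
    - {"dx": 0, "dy": 20, "dz": 0, "ax": 0, "ay": 0, "az": 0, "claw": 1}

```text
clock: 37.6
eef_pos: [414.0, 86.6, 245.8]
tool_rot: [-1.569, -0.0, -0.107]
force: [0.6, -1.7, -0.3]
width: 0.1
```

```bash
python3 - <<'E'
from h import *
im=get_image('side'); a=cv2.resize(im['color'][160:310,280:430,::-1],None,fx=4,fy=4,interpolation=cv2.INTER_CUBIC)
cv2.imwrite('pics/c27.png',a)
s=read_state(); print(s['clock'],s['eef_pos'],s['force'],np.abs(s['qd']).max())
im=get_image('top'); hsv=cv2.cvtColor(im['color'],cv2.COLOR_RGB2HSV)
m=cv2.inRange(hsv,(55,120,50),(75,255,255)); n,l,st,ce=cv2.connectedComponentsWithStats(m)
for i in range(1,n):
    if st[i,4]>30: print(st[i],ce[i],onz(im,*ce[i],55.5))
E
```

```text
37.65 [414.16648067  84.40451438 245.91448056] [ 0.21468032 -1.33533328  0.49251707] 0.04989907595642774
[167 166  31  58 563] [182.65541741 200.20603908] [608.91741084 446.4233942   55.5       ]
[347 184  15  13 149] [353.73154362 190.04697987] [654.96764701 -66.8410926   55.5       ]
[392 191  15  12 155] [399.16129032 196.77419355] [ 638.69640253 -204.96831299   55.5       ]
[343 212  15  13 156] [349.94871795 218.1474359 ] [569.68325931 -56.80608666  55.5       ]
[389 219  15  13 158] [395.9556962  224.84177215] [ 553.47971918 -195.38898965   55.5       ]
```

View pics/c27.png

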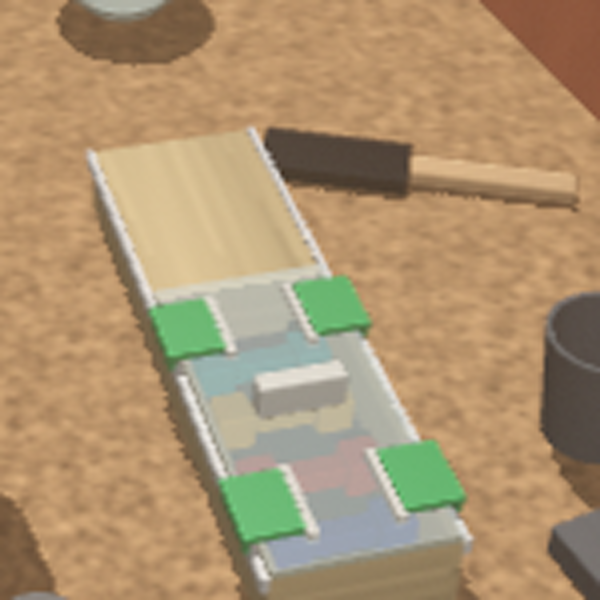

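All four tabs are flat, the cover is shut with the four rests under it, and the arm is clear. I'll hand the job in.

```bash
python3 -c "
from h import *
print(finish_job()); print(read_state()['clock'])"
```

```text
the job is handed in; nothing more can be done
None
the job is handed in; nothing more can be done
```

The job is done and handed in at about 38 s on the robot's clock. All four knife rests were on the bench, and each now lies flat across the case in its own bay. From bay 1 to bay 4 they are blue, red, amber and turquoise.

I slid the cover open to its stop, placed the rests, then slid it shut until the stop pushed back with about 10 N. Only then did I press tabs 1, 2, 3 and 4 in turn.

- **Last pictures:** the side view shows all four tabs flat, the cover shut and the four rests visible under it. In the top view the other things on the bench stand where they were. The arm was well clear at the end.
- **Cover position:** the tab centres seen by the top camera put the cover about 2 mm short of fully shut. That is within the calibration error, and the contact at the stop says it is closed.
- **Force readings:** my readings during the work stayed below about 17 N. None were taken at the instant a tab snapped.
- **Disturbances:** I saw no grip slip and no rest knocked aside.

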